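Closing time at reception: everything back on charge

TASK

The front desk is closing: put the two-way radio, the torch, the cordless phone handset and the card reader each on its own charger, the one whose pocket has its shape and size. Each must be fully home on the floor of its pocket and let go: radio and torch upright, handset and reader lying flat with the keys up, and radio, handset and reader the right way round (fronts and top ends the same way as their chargers). Leave the pen cup standing where it is.

Things in the scene. Friction and masses are not known exactly. Their poses are not given: they have to be found in the camera images.
- radio_center (a point): Centre of the two-way radio's body (half-way up). Black box standing upright, 32 (x) x 56 (y) x 100 (z) mm, 0.22 kg; on its top a stub antenna 26 mm high, 13 mm thick, 17 mm to +y, and a knob 9 mm high, 10 mm to -y. Axes: z up; -x the front with speaker bars and screen, at the start roughly towards the robot; +x the back with belt clip.
- torch_center (a point): Centre of the rechargeable torch (half-way up). Round, aluminium, 130 mm tall, standing on its tail with the lens up, 0.24 kg; z up its axis; barrel 42 mm across up to 80 mm from the tail, widening to a head 50 mm across from 94 mm to the top. It may face any way about its axis.
- handset_center (a point): Centre of the cordless phone handset (half-way up). White slim slab lying on its back on the counter, keys up, 46 (x) x 140 (y) x 26 (z) mm (24 mm thick along the middle), 0.14 kg. Own axes: z up, +y the top end with the earpiece and screen, -y the foot end with the charging contacts below.
- reader_center (a point): Centre of the card payment reader (half-way up). Black slab lying on the counter, keys up, 60 (x) x 100 (y) x 22 (z) mm, 0.18 kg. Own axes: z up, +y the top end with the grey screen, -y the end with the card slot.
- radio_charger: The radio's charger, fixed: black housing 104 (x) x 100 (y) mm with a deep oblong pocket. Origin: centre of its underside; z up; -x the front, a low step with two small lamps, roughly towards the robot. Pocket centre 15 mm to +x; pocket 48 (x) x 72 (y) mm, floor at z 12 mm, walls straight to z 35, flaring out to the rim at z 52. The radio goes in upright, axes along the charger's.
- torch_charger: The torch's charger, fixed: grey base 104 (x) x 86 (y) x 10 mm with a round cup. Origin: centre of its underside; z up; -x the front with two small lamps. Cup axis 15 mm to +x; bore 52 mm across, floor at z 10 mm, widening from z 32 to 70 mm across at the rim, z 46. The torch goes in tail down.
- handset_charger: The handset's charger, fixed: white cradle 78 (x) x 196 (y) mm. Origin: centre of its underside; z up; -y the end with a raised step and two small lamps, for the handset's foot. Pocket centre 12 mm to +y; pocket 56 (x) x 150 (y) mm, floor at z 14 mm, lips 10 mm high leaning outward; the middle 106 mm of its long sides is open. The handset lies in it keys up, axes along the charger's.
- reader_charger: The card reader's charger, fixed: black dock 92 (x) x 156 (y) mm. Origin: centre of its underside; z up; -y the end with a raised step and two small lamps (card-slot end). Pocket centre 12 mm to +y; pocket 70 (x) x 110 (y) mm, floor at z 12 mm, lips 10 mm high leaning outward; the middle 66 mm of its long sides is open. The reader lies in it keys up, axes along the charger's.
- pen_cup: Dark steel pen cup, 72 mm across, 95 mm tall, with pens standing in it up to 150 mm above the counter, loose, among the things to be charged. Origin: centre of its underside, z up. To be left alone.

How it is judged:
At the end, for the whole second after the job is handed in: Each thing rests in its own charger: centre within 10 mm (each charger axis) of the pocket's centre, within 4 mm of its height on the pocket floor, within 0.12 rad of upright or flat, keys up; radio, handset, reader within 0.25 rad of the charger's direction, right way round; all released, at rest (x of radio_center in the frame of radio_charger between 0.005 and 0.025 m and y of radio_center in the frame of radio_charger between -0.01 and 0.01 m and z of radio_center in the frame of radio_charger between 0.058 and 0.066 m and angle between each of radio_center, torch_center, handset_center, reader_center's own z axis and vertical below 0.12 rad and angle between the y axis of radio_center and the y axis of radio_charger, either way round below 0.25 rad and x of radio_charger in the frame of radio_center below -0.003 m and linear speed of each of radio, torch, handset, reader below 0.02 m/s and x of torch_center in the frame of torch_charger between 0.005 and 0.025 m and y of torch_center in the frame of torch_charger between -0.01 and 0.01 m and z of torch_center in the frame of torch_charger between 0.071 and 0.079 m and x of handset_center in the frame of handset_charger between -0.01 and 0.01 m and y of handset_center in the frame of handset_charger between 0.002 and 0.022 m and z of handset_center in the frame of handset_charger between 0.023 and 0.031 m and angle between the y axis of handset_center and the y axis of handset_charger, either way round below 0.25 rad and y of handset_charger in the frame of handset_center below 0 m and x of reader_center in the frame of reader_charger between -0.01 and 0.01 m and y of reader_center in the frame of reader_charger between 0.002 and 0.022 m and z of reader_center in the frame of reader_charger between 0.019 and 0.027 m and angle between the y axis of reader_center and the y axis of reader_charger, either way round below 0.25 rad and y of reader_charger in the frame of reader_center below 0 m); the robot touches nothing.
It fails at once if the pen cup is knocked over or pushed more than 40 mm (distance of pen_cup from where it was at the start of the episode above 0.04 m or angle between pen_cup's own z axis and vertical above 0.5 rad).
It also fails if it takes over 134 s, if anything falls off the work surface, if the arm or the gripper's body presses on something with over 40 N, if the wrist force passes 120 N, or if a joint passes its speed limit or range.

ROBOT

A 7-joint arm with a two-finger parallel gripper is mounted at the origin on the work surface. World frame = base frame: x ahead of the robot, y to its left, z up, the work surface at z = 0. Lengths are in m, angles in rad, forces in N, time in s.
With the tool pointing down it reaches from about 0.425 to 0.95 m from the base axis. Payload 4.7 kg.
Tool frame: the origin (TCP) lies on the centre line of the jaws, within the pads' length; the fingertips stand 22 mm ahead of it and the grasp point (between the pads) lies 3 mm ahead of it; z points along the fingers, x is the direction in which the jaws open and shut, and the axes are right-handed (so a half turn about z gives the same grasp; the last joint's range is limited). The gripper opens to 87 mm and grips with 3 to 60 N. Pads are 19 mm wide; open, the fingers measure 117 mm over their backs; the gripper's body (75 mm by 190 mm) begins 51 mm behind the grasp point.
Start: joints at [-1.211, 0.469, -0.049, 1.532, 0.024, 1.141, -0.082], TCP at [0.256, 0.625, 0.245] pointing down, gripper open.
Joint ranges: [-2.59, 2.59], [-0.33, 1.99], [-1.39, 1.29], [0.1, 2.45], [-1.04, 4.18], [0.21, 1.99], [-2.66, 2.66]. Speed limits (rad/s): [2.57, 2.57, 3.14, 3.14, 3.14, 3.14, 3.14].

INTERFACE

Orientations are given as a rotation vector (axis times angle).
In Python, from cell import manip gives the robot as it stands. The module is installed in compiled form; this text tells all that it offers.
- The arm moves only by the tool move_arm, never from a script. Its argument "series" is one flat list of numbers, 7 for each row, row after row: the turn, a rotation vector about the tool's x, y, z in degrees, then the shift along the tool's x, y, z in cm, then the opening, from 0 (shut) to 1 (fully open). In form: [ax, ay, az, x, y, z, hand, ax, ay, az, x, y, z, hand, ...]. A call has exactly 8 rows; each row is the pose to reach, as a shift and turn from the pose commanded when the call began, along the tool's axes at that moment; what a row does not reach only later rows make up. A row lasts 1/10 s, in which the tool goes at most 50 mm and 8.59 degrees, less where a joint would pass 70% of its speed; a pose out of reach is approached as far as the arm can. A call with a gripper value outside its range is refused whole. The fingers move at their own pace and stop on an object; "squeeze" is the grip in N (left out, the last holds). Time passes only in rows, so rows that repeat a pose let the fingers close, or fill a call up. It gives the time, the measured TCP pose, the force and the opening at its end, in the units of the state.
- manip.read_state(): the state, without advancing time (a new reading comes with each control period).
- manip.get_image(name): name is "scene" or "top" or "wrist"; returns the picture (420x560x3 uint8, red, green, blue); there is no depth.
- manip.calibration(name): a dict with "fx", "fy", "cx", "cy" (pixels), "view" (4x4, takes a point from world to camera coordinates). Camera axes: x right, y down, z forward; pixel columns grow to the right and rows downward; lengths in m; the calibration is good to about 2 mm. A picture is of the moment at which its call begins: read the wrist's pose just before it. calibration takes no time and is no camera call; for the wrist camera it gives the pose at the moment of the call.
- manip.sign_off(): hands the job in, once; it reports no verdict.
The state is a dict: "t": time; "joint_positions": joint angles; "joint_vel": joint speeds; "joint_torque": joint torques, N m; "position": TCP position; "tcp_rot": TCP orientation; "wrist_force": force on the tool from outside, world axes, zero at the start; "ft_torque": the same for the moment, N m; "width": opening from 0.0 (shut) to 1.0 (fully open).
Only numpy, scipy, OpenCV 4.12 (cv2) and the standard library are available. Lean on these libraries where they do the work, as an engineer would, in place of code of your own. Each camera call takes 0.05 s, during which the arm holds its last target.

## Working session

There is one attempt and no reset: what is moved stays moved. The work goes in short steps, Python scripts to look and compute and a tool call to move; the robot and the scene stay as the last step left them, time stands still between calls to the robot, and variables do not carry over. Pictures are saved under pics/ and viewed, and the job is handed in when it is done.

Besides the shell and the picture viewer there is one more tool, called after "Call:" as name(argument=value, ...) on one line, values as JSON. move_arm: Moves the arm, as the interface text tells. Its arguments: {"type":"object","properties":{"series":{"type":"array","items":{"type":"number"}},"squeeze":{"type":"number"}},"required":["series"]}

```bash
mkdir -p pics
python3 - <<'E'
from cell import manip
import cv2
s=manip.read_state(); print(s)
for n in("scene","top","wrist"):
    im=manip.get_image(n); cv2.imwrite(f"pics/a_{n}.png",im[:,:,::-1])
    c=manip.calibration(n); print(n,c)
E
```

```text
{'t': 0.0, 'joint_positions': array([-1.21089067,  0.46944372, -0.04858657,  1.53367935,  0.02411377,
        1.14099764, -0.0822699 ]), 'joint_vel': array([ 0.00033827,  0.00052606, -0.00093528,  0.00027246,  0.00049532,
        0.00227311, -0.00085359]), 'joint_torque': array([ 1.18426087e-04, -5.07977593e+01, -8.09389818e-02, -2.36160403e+01,
       -6.13726233e-02,  3.80078028e-02,  1.80671896e-04]), 'position': array([0.25566928, 0.62411068, 0.243504  ]), 'tcp_rot': array([ 2.60772535e+00,  1.74989178e+00, -2.45316772e-03]), 'wrist_force': array([-0.09630763, -0.73529355,  0.5642782 ]), 'ft_torque': array([ 0.02504426,  0.00943396, -0.03118331]), 'width': 1.0016130938557353}
scene {'fx': 433.9568939468058, 'fy': 433.9568939468058, 'cx': 279.5047677529986, 'cy': 204.61853069494111, 'view': array([[ 0.55697181,  0.83052943, -0.00180978, -0.316736  ],
       [ 0.71156526, -0.47831326, -0.51467592, -0.33518096],
       [-0.42831914,  0.2853722 , -0.85738289,  1.26292129],
       [ 0.        ,  0.        ,  0.        ,  1.        ]])}
top {'fx': 479.76909247585564, 'fy': 479.76909247585564, 'cx': 278.57447617142157, 'cy': 209.12472176132079, 'view': array([[ 0.00217509, -0.99988925,  0.01472237, -0.0134585 ],
       [-0.9977394 , -0.0031588 , -0.06712759,  0.52676879],
       [ 0.06716666, -0.01454308, -0.99763577,  1.30612332],
       [ 0.        ,  0.        ,  0.        ,  1.        ]])}
wrist {'fx': 308.27767081706645, 'fy': 308.27767081706645, 'cx': 283.20433944129735, 'cy': 213.50261560549723, 'view': array([[ 0.37896445,  0.92540856, -0.00222259, -0.67390615],
       [ 0.89642312, -0.36649607,  0.2492112 , -0.03035988],
       [ 0.22980761, -0.09643457, -0.96844661,  0.38970779],
       [ 0.        ,  0.        ,  0.        ,  1.        ]])}
```

View pics/a_scene.png

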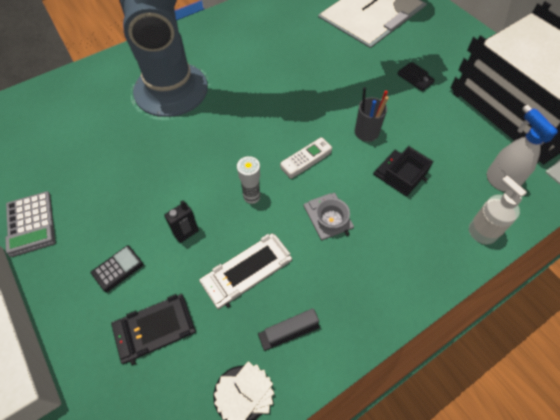

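View pics/a_top.png

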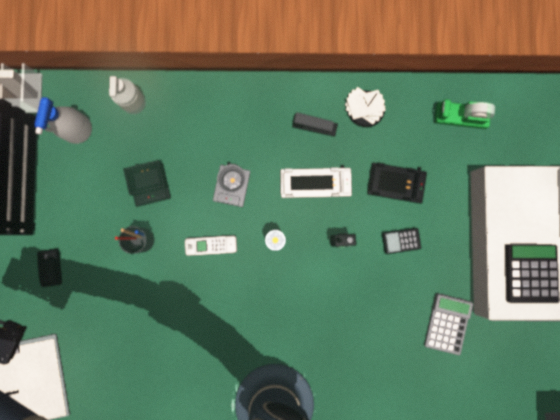

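View pics/a_wrist.png

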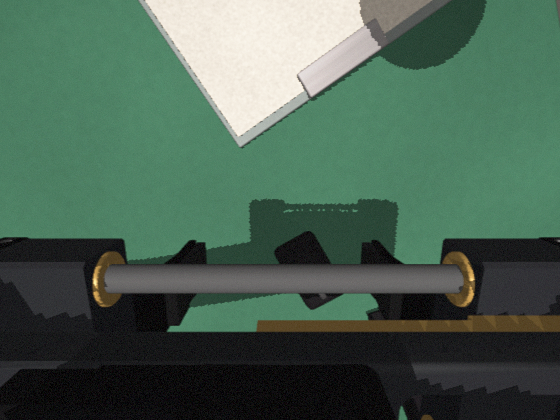

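Run:
```python
import cv2
t=cv2.imread("pics/a_top.png"); s=cv2.imread("pics/a_scene.png")
def z(im,r,n,k): 
    x0,y0,x1,y1=r; cv2.imwrite(n,cv2.resize(im[y0:y1,x0:x1],None,fx=k,fy=k,interpolation=cv2.INTER_CUBIC))
z(t,(115,150,275,270),"pics/z1.png",5)
z(t,(265,150,435,270),"pics/z2.png",4.7)
z(s,(80,120,300,370),"pics/z3.png",2.4)
z(s,(220,60,450,260),"pics/z4.png",3)
```

```text
(no output)
```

View pics/z1.png

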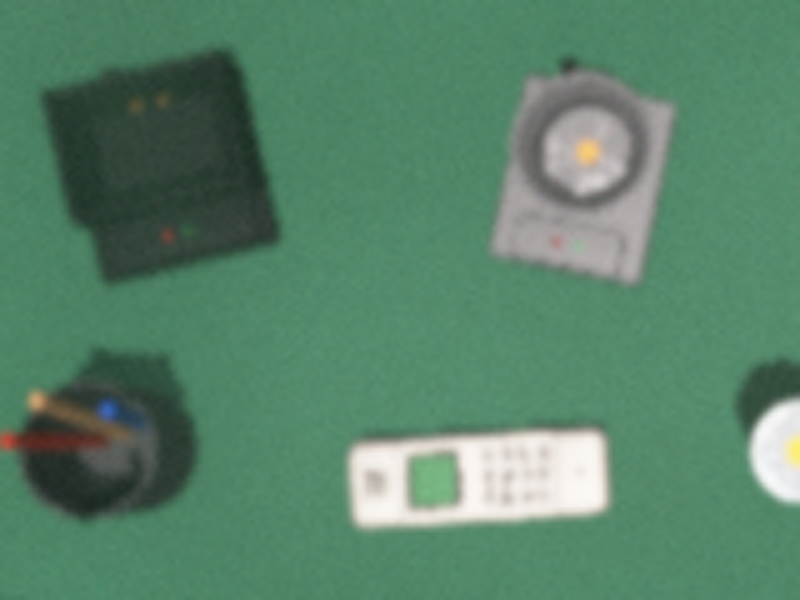

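View pics/z2.png

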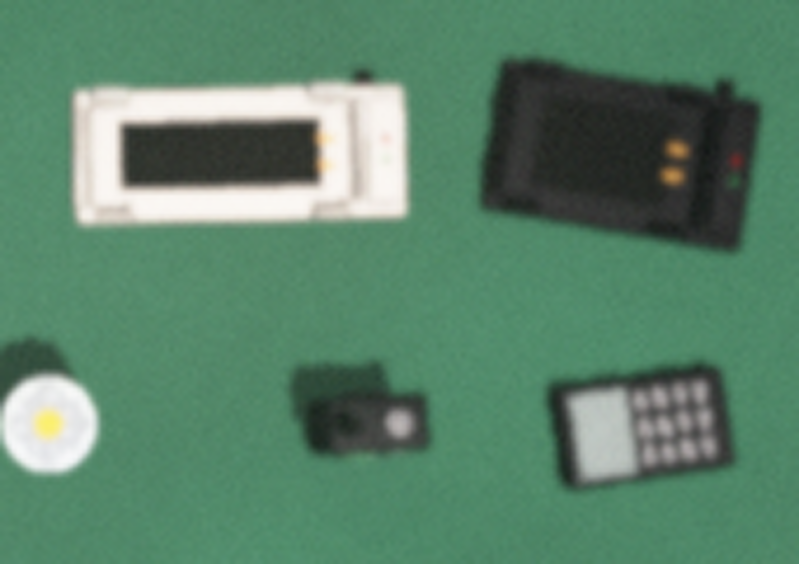

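View pics/z3.png

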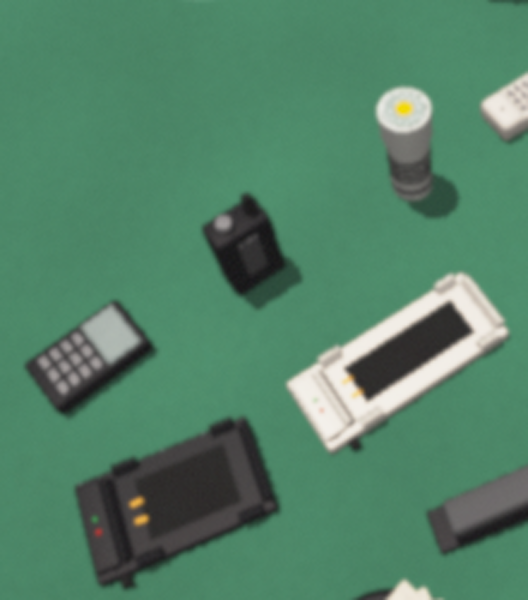

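View pics/z4.png

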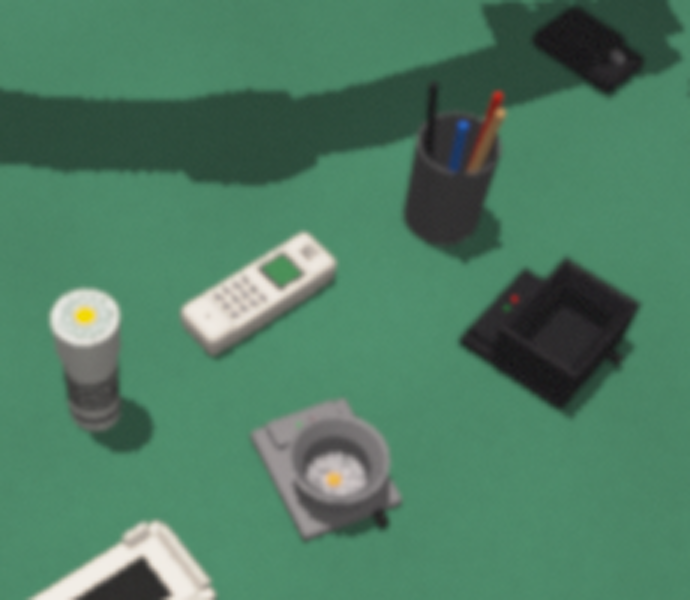

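```bash
cat > h.py <<'E'
import numpy as np
from scipy.optimize import least_squares
from scipy.spatial.transform import Rotation as R
from cell import manip
def proj(c,P):
    P=np.atleast_2d(P); V=np.array(c["view"]); q=P@V[:3,:3].T+V[:3,3]
    return np.c_[c["fx"]*q[:,0]/q[:,2]+c["cx"],c["fy"]*q[:,1]/q[:,2]+c["cy"]]
def fit(obs,x0,yaw=True):
    # obs: list (cal, local pts Nx3, px Nx2)
    def f(v):
        a=v[2] if yaw else 0
        Rz=np.array([[np.cos(a),-np.sin(a),0],[np.sin(a),np.cos(a),0],[0,0,1]])
        return np.concatenate([(proj(c,np.array(L)@Rz.T+[v[0],v[1],0])-np.array(p)).ravel() for c,L,p in obs])
    r=least_squares(f,x0,loss='soft_l1'); return r.x,r.fun
def raypt(c,px,z):
    V=np.array(c["view"]); C=-V[:3,:3].T@V[:3,3]
    d=V[:3,:3].T@np.array([(px[0]-c["cx"])/c["fx"],(px[1]-c["cy"])/c["fy"],1])
    return C+d*(z-C[2])/d[2]
def un(o,k,pts): return (np.array(pts,float)+.5)/k-.5+np.array(o)
E
cat > m1.py <<'E'
from h import *
T=manip.calibration("top");S=manip.calibration("scene")
z1=lambda p:un((115,150),5,p); z2=lambda p:un((265,150),4.7,p); z3=lambda p:un((80,120),2.4,p); z4=lambda p:un((220,60),3,p)
def box(hx,hy,z,cx=0,cy=0): # order: +x+y,+x-y,-x-y,-x+y
    return [[cx+hx,cy+hy,z],[cx+hx,cy-hy,z],[cx-hx,cy-hy,z],[cx-hx,cy+hy,z]]
D={}
D['handset']=fit([(T,box(.023,.07,.026),z1([(350,440),(605,430),(608,512),(355,527)])),
   (S,box(.023,.07,.026),z4([(338,264),(213,345),(183,312),(303,233)]))],[.4,.1,0])
D['hcharger']=fit([(T,box(.039,.098,.014),z2([(75,90),(404,84),(408,217),(78,226)]))],[.5,0,0])
D['reader']=fit([(T,box(.03,.05,.022),z2([(550,383),(715,367),(732,462),(570,487)])),
   (S,box(.03,.05,.022),z3([(154,347),(66,404),(26,366),(116,302)]))],[.4,-.2,0])
D['rdcharger']=fit([(T,box(.046,.078,.014),z2([(505,60),(760,100),(738,250),(484,208)]))],[.5,-.2,0])
D['radcharger']=fit([(T,[[-.052,.05,.01],[-.052,-.05,.01],[.052,-.05,.052],[.052,.05,.052]],z1([(105,283),(280,240),(232,50),(43,93)]))],[.5,.3,0])
D['torchcharger']=fit([(T,box(.052,.043,.01)[1:],z1([(675,104),(637,284),(490,250)]))],[.5,.1,0])
for k,(x,f) in D.items(): print(k,x.round(4),np.abs(f).round(1))
print('torch top',raypt(T,z2([(49,425)])[0],.13), raypt(S,z3([(404,112)])[0],.13))
print('cup rim->', raypt(T,z1([(580,145)])[0],.046),'contact',raypt(T,z1([(588,152)])[0],.010), raypt(S,z4([(341,459)])[0],.046))
print('radio knob',raypt(T,z2([(400,423)])[0],.109), raypt(S,z3([(223,221)])[0],.109))
print('ant',raypt(S,z3([(248,200)])[0],.126))
print('pencup',raypt(T,z1([(90,450)])[0],.095))
E
python3 m1.py
```

```text
handset [0.4294 0.1738 0.0666] [0.5 0.  0.1 1.3 0.3 0.8 0.6 0.5 0.  0.2 0.9 0.1 2.3 0.7 0.1 0.8]
hcharger [ 0.6019 -0.116   0.0263] [0.1 0.5 0.1 0.2 0.2 0.2 0.1 0.5]
reader [ 0.4448 -0.3481  0.1522] [0.5 0.  0.  2.  0.1 0.6 1.2 0.5 0.4 2.5 3.4 3.1 1.1 0.5 0.6 1.8]
rdcharger [ 0.6027 -0.3419 -0.1569] [0.4 0.5 0.4 0.2 0.6 0.3 0.7 0.3]
radcharger [0.5958 0.3459 0.2256] [0.1 0.1 0.6 0.7 1.1 0.1 0.2 0.7]
torchcharger [ 0.5943  0.1202 -0.2074] [0.5 0.4 0.2 0.  0.8 0.3]
torch top [ 0.44134715 -0.00167911  0.13      ] [ 0.44549629 -0.00094831  0.13      ]
cup rim-> [0.60734617 0.11847654 0.046     ] contact [0.60816231 0.11709384 0.01      ] [0.61118252 0.1203554  0.046     ]
radio knob [ 0.44292056 -0.19328269  0.109     ] [ 0.44352473 -0.19020447  0.109     ]
ant [ 0.44744538 -0.16372784  0.126     ]
pencup [0.44174429 0.36491874 0.095     ]
```

```bash
cat >> h.py <<'E'
def go(p,yaw,s=None):
    """yaw: world angle (rad) of tool x; prints relative numbers"""
    s=s or manip.read_state(); R0=R.from_rotvec(s["tcp_rot"])
    x=np.array([np.cos(yaw),np.sin(yaw),0]);z=np.array([0,0,-1.]);y=np.cross(z,x)
    Rt=R.from_matrix(np.c_[x,y,z])
    rv=(R0.inv()*Rt).as_rotvec(degrees=True); sh=R0.inv().apply(np.array(p)-s["position"])*100
    print("turn",rv.round(1),"shift",sh.round(2))
E
python3 - <<'E'
from h import *
go([.43,.174,.25],.067)
c=manip.calibration("wrist");V=c["view"];C=-V[:3,:3].T@V[:3,3];s=manip.read_state()
print(R.from_rotvec(s["tcp_rot"]).inv().apply(C-s["position"]), R.from_rotvec(s["tcp_rot"]).inv().apply(V[2,:3]))
E
```

```text
turn [ 0.   0.1 63.9] shift [-35.06  33.19  -0.57]
[-3.32650759e-05 -6.77768313e-02 -1.39736429e-01] [-7.31026853e-04  2.49157759e-01  9.68462636e-01]
```

Run:
```python
from h import *
go([.43,.094,.24],.067)
```

```text
turn [ 0.   0.1 63.9] shift [-42.46  36.23   0.44]
```

Call:
move_arm(series=[0, 0, 5, -2, 1.7, 0, 1, 0, 0, 13, -6, 5, 0, 1, 0, 0, 21, -10, 8.5, 0, 1, 0, 0, 29, -14, 12, 0, 1, 0, 0, 37, -18, 15.4, 0, 1, 0, 0, 45, -22, 18.8, 0, 1, 0, 0, 53, -26, 22.2, 0, 1, 0, 0, 60, -30, 25.6, 0, 1], squeeze=20)

```text
t: 0.95
position: [0.3735, 0.2651, 0.2445]
tcp_rot: [-3.135, -0.204, -0.0]
wrist_force: [1.1, 0.3, -0.6]
width: 1.002
```

Run:
```python
from h import *
go([.43,.094,.22],.067)
```

```text
turn [-0.  -0.   3.6] shift [ 3.39 17.7   2.45]
```

Call:
move_arm(series=[0, 0, 2, 0.8, 4, 0.5, 1, 0, 0, 3.6, 1.5, 8, 1, 1, 0, 0, 3.6, 2.3, 12, 1.8, 1, 0, 0, 3.6, 2.8, 14.8, 2.3, 1, 0, 0, 3.6, 3.05, 16.1, 2.4, 1, 0, 0, 3.6, 3.05, 16.1, 2.4, 1, 0, 0, 3.6, 3.05, 16.1, 2.4, 1, 0, 0, 3.6, 3.05, 16.1, 2.4, 1])

```text
t: 1.75
position: [0.425, 0.1131, 0.2206]
tcp_rot: [-3.139, -0.116, 0.0]
wrist_force: [0.0, 0.6, 0.4]
width: 0.998
```

```bash
cat >> h.py <<'E'
import cv2,sys
def shot(n,name="wrist"):
    c=manip.calibration(name); im=manip.get_image(name)[:,:,::-1].copy(); cv2.imwrite(f"pics/{n}.png",im); np.save(f"pics/{n}.npy",{k:np.array(v) for k,v in c.items()},allow_pickle=True)
    return c,im
def cal(n): return np.load(f"pics/{n}.npy",allow_pickle=True).item()
E
python3 - <<'E'
from h import *
s=manip.read_state();print(s['position'],s['tcp_rot'],np.abs(s['joint_vel']).max())
shot("w1")
E
```

```text
[0.42496618 0.11307647 0.2205708 ] [-3.13896813e+00 -1.16460866e-01  5.24523454e-05] 0.002815701134717956
```

View pics/w1.png

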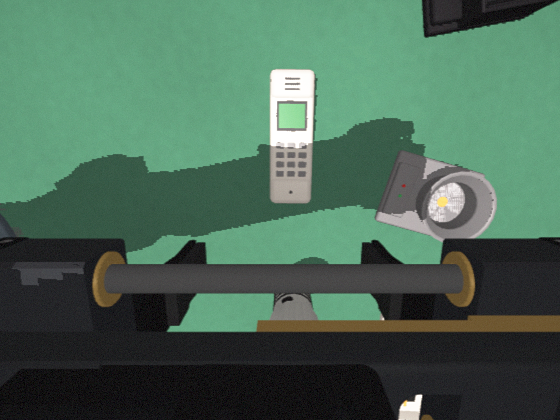

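Run:
```python
from h import *
c=cal("w1")
def box(hx,hy,z,cx=0,cy=0): # order: +x+y,+x-y,-x-y,-x+y
    return [[cx+hx,cy+hy,z],[cx+hx,cy-hy,z],[cx-hx,cy-hy,z],[cx-hx,cy+hy,z]]
x,f=fit([(c,box(.023,.07,.026),[(314.5,70),(311.5,203),(270,203),(270.5,70)])],[.43,.17,.06]);print(x,f.round(1))
L=box(.052,.043,.01) 
x2,f2=fit([(c,[[-.052,.043,.01],[-.052,-.043,.01]],[(402,152),(376,219)])],[.6,.12,-.2]);print(x2,f2.round(1))
print('cup',raypt(c,(452,201),.046),'contact',raypt(c,(442,202),.010))
go([x[0],x[1]-.005,.06],x[2])
```

```text
[0.42918456 0.17435421 0.06790413] [ 1.  -1.  -0.1  2.6  0.1  2.4 -1.  -1.3]
[ 0.59588337  0.12026229 -0.20115169] [ 0.3 -1.5 -0.3  2.9]
cup [0.60026644 0.12629078 0.046     ] contact [0.60958389 0.11804886 0.01      ]
turn [-0.  -0.   0.4] shift [ 0.84 -5.58 16.06]
```

Run:
```python
from h import *
go([.4292,.1742,.027],.068)
```

```text
turn [-0.  -0.   0.4] shift [ 0.87 -6.06 19.36]
```

Call:
move_arm(series=[0, 0, 0.4, 0.4, -2.5, 2, 1, 0, 0, 0.4, 0.87, -5, 5.5, 1, 0, 0, 0.4, 0.87, -6.1, 9.5, 1, 0, 0, 0.4, 0.87, -6.1, 13, 1, 0, 0, 0.4, 0.87, -6.1, 16, 1, 0, 0, 0.4, 0.87, -6.1, 18, 1, 0, 0, 0.4, 0.87, -6.1, 19.0, 1, 0, 0, 0.4, 0.87, -6.1, 19.3, 1])

```text
t: 2.6
position: [0.429, 0.1738, 0.0268]
tcp_rot: [3.139, 0.104, -0.002]
wrist_force: [-0.8, -0.4, 1.2]
width: 0.997
```

Call:
move_arm(series=[0, 0, 0, 0, 0, 0, 1, 0, 0, 0, 0, 0, 0, 0, 0, 0, 0, 0, 0, 0, 0, 0, 0, 0, 0, 0, 0, 0, 0, 0, 0, 0, 0, 0, 0, 0, 0, 0, 0, 0, 0, 0, 0, 0, 0, 0, 0, 0, 0, 0, 0, 0, 0, 0, 0, 0])

```text
t: 3.4
position: [0.4294, 0.1733, 0.0276]
tcp_rot: [-3.14, -0.102, 0.001]
wrist_force: [-1.4, -1.1, 1.6]
width: 0.524
```

Run:
```python
from h import *
s=manip.read_state();print(s)
shot("w2");shot("s2","scene")
```

```text
{'t': 3.4, 'joint_positions': array([-0.69230864,  0.47107679,  0.26901372,  2.21466971, -0.26216727,
        0.48498896, -0.15326414]), 'joint_vel': array([-1.33146225e-04,  2.90873534e-03,  1.49272668e-03, -1.55748702e-03,
        1.29672842e-03,  9.18376239e-04,  1.69249825e-05]), 'joint_torque': array([ 6.59801625e-02, -3.70844829e+01,  2.99678877e+00, -1.17316058e+01,
       -2.40595336e-02, -1.83782321e-01, -6.81875736e-05]), 'position': array([0.42940449, 0.17328986, 0.02758826]), 'tcp_rot': array([-3.13986339e+00, -1.02126483e-01,  5.47768762e-04]), 'wrist_force': array([-1.36550803, -1.14781538,  1.60983527]), 'ft_torque': array([-0.05109354,  0.21328112,  0.01026542]), 'width': 0.5242069009197815}
```

View pics/w2.png

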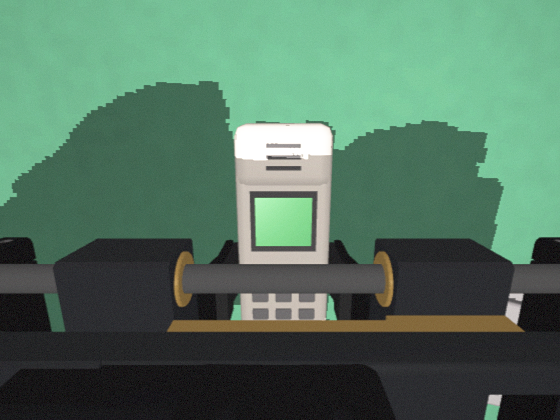

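Run:
```python
from h import *
c=cal("w2"); p=raypt(c,(284,125),.024);print(p, np.hypot(*(p[:2]-[.4294,.1733])))
print(np.degrees(.0653))
# charger pocket
a=.0263;y=np.array([-np.sin(a),np.cos(a)]);pc=np.array([.6019,-.116])+.012*y;print(pc)
go([.4294,.1733,.12],a); go([pc[0],pc[1]+.08,.16],a); go([*pc,.1],a)
```

```text
[0.42502344 0.24475577 0.024     ] 0.07158967845100607
3.7414144022042755
[ 0.60158444 -0.10400415]
turn [-0.   0.   2.2] shift [-0.01 -0.   -9.24]
turn [-0.   0.   2.2] shift [ 15.89  20.8  -13.25]
turn [-0.   0.   2.2] shift [15.38 28.79 -7.25]
```

Call:
move_arm(series=[0, 0, 0, 0, 0, -1, 0, 0, 0, 0, 0, 0, -4, 0, 0, 0, 0.5, 1, 1, -8, 0, 0, 0, 1, 3, 3, -11.5, 0, 0, 0, 1.5, 6, 5.5, -14, 0, 0, 0, 2.2, 9, 8.5, -15, 0, 0, 0, 2.2, 11.5, 11.5, -15, 0, 0, 0, 2.2, 13.5, 14.5, -15, 0])

```text
t: 4.3
position: [0.5751, 0.0362, 0.1786]
tcp_rot: [-3.141, -0.042, -0.003]
wrist_force: [0.2, 0.2, -1.2]
width: 0.525
```

Run:
```python
from h import *
s=manip.read_state();print(s['position'],s['width'])
go([.6016,-.105,.175],.0263)
```

```text
[0.57509353 0.03624732 0.17864455] 0.5254425498176433
turn [-0.  -0.1  0. ] shift [ 2.27 14.19  0.37]
```

Call:
move_arm(series=[0, 0, 0, 0.8, 3, 0, 0, 0, 0, 0, 1.5, 6, 0, 0, 0, 0, 0, 1.9, 9, 0, 0, 0, 0, 0, 2.2, 11.5, 1, 0, 0, 0, 0, 2.2, 13, 2, 0, 0, 0, 0, 2.2, 13.6, 3, 0, 0, 0, 0, 2.2, 13.6, 3.5, 0, 0, 0, 0, 2.2, 13.6, 3.5, 0])

```text
t: 5.1
position: [0.5987, -0.0965, 0.1416]
tcp_rot: [-3.14, -0.044, 0.003]
wrist_force: [0.3, -0.3, -1.1]
width: 0.524
```

Run:
```python
from h import *
s=manip.read_state();print(s['position'],s['width'])
go([.6016,-.105,.11],.0263)
shot("w3")
```

```text
[ 0.59866449 -0.09651329  0.14160014] 0.524289285604227
turn [-0.1  0.1  0.1] shift [0.28 0.86 3.16]
```

View pics/w3.png

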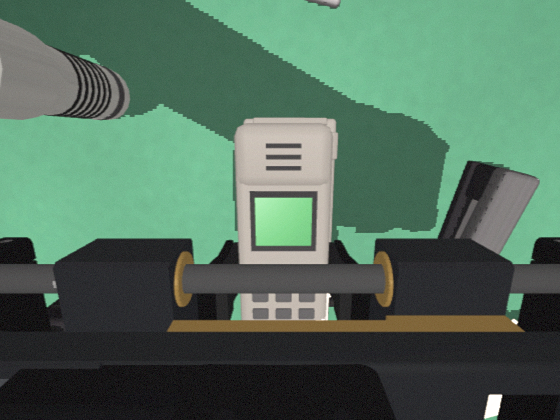

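Run:
```python
from h import *
c=cal("w3");a=.0263
Rz=np.array([[np.cos(a),-np.sin(a)],[np.sin(a),np.cos(a)]])
for z in(.0,.014,.024):
  P=[[*(Rz@np.array([sx*.039,.098])+[.6019,-.116]),z] for sx in(-1,1)];print(z,proj(c,P).round(1))
im=cv2.imread("pics/w3.png");cv2.imwrite("pics/w3z.png",cv2.resize(im[90:220,210:370],None,fx=5,fy=5,interpolation=cv2.INTER_CUBIC))
```

```text
0.0 [[242.4 121.5]
 [331.5 121.6]]
0.014 [[240.2 120.8]
 [334.  121. ]]
0.024 [[238.5 120.3]
 [336.  120.4]]
```

View pics/w3z.png

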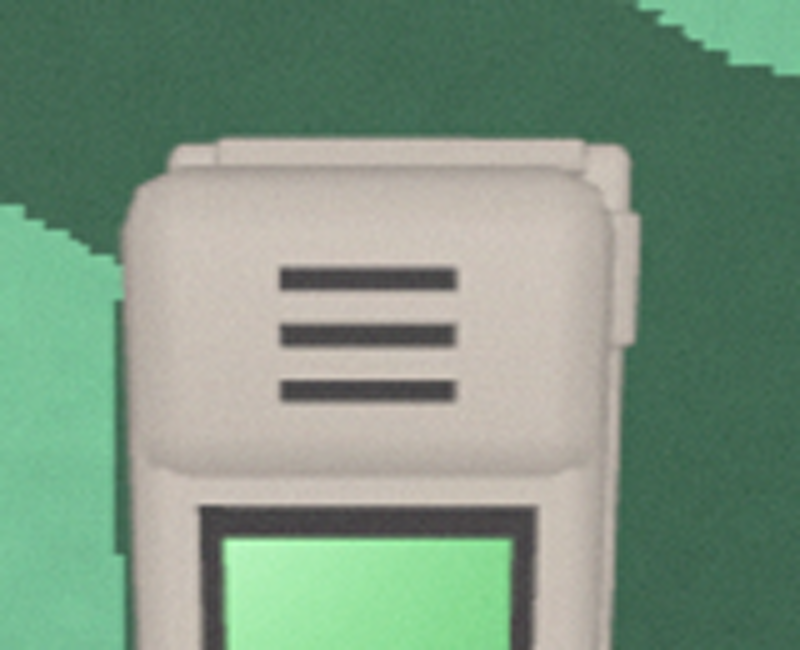

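Run:
```python
from h import *
go([.6026,-.104,.0425],.0263)
```

```text
turn [-0.1  0.1  0.1] shift [0.33 0.79 9.97]
```

Call:
move_arm(series=[0, 0, 0, 0.33, 0.8, 1, 0, 0, 0, 0, 0.33, 0.8, 3.5, 0, 0, 0, 0, 0.33, 0.8, 6, 0, 0, 0, 0, 0.33, 0.8, 7.8, 0, 0, 0, 0, 0.33, 0.8, 8.8, 0, 0, 0, 0, 0.33, 0.8, 9.4, 0, 0, 0, 0, 0.33, 0.8, 9.8, 0, 0, 0, 0, 0.33, 0.8, 9.9, 0])

```text
t: 5.95
position: [0.6032, -0.106, 0.0437]
tcp_rot: [3.141, 0.042, 0.001]
wrist_force: [-0.1, -0.2, -1.3]
width: 0.527
```

Run:
```python
from h import *
s=manip.read_state();print(s['position'],s['width'],s['wrist_force'],s['ft_torque'])
go([.6026,-.104,.0415],.0263)
```

```text
[ 0.60318958 -0.10598387  0.04372307] 0.5266334785024699 [-0.09524735 -0.18896651 -1.30724502] [-0.13689425  0.06879306  0.0127582 ]
turn [ 0. -0.  0.] shift [-0.05 -0.2   0.22]
```

Call:
move_arm(series=[0, 0, 0, -0.05, -0.15, 0.1, 0, 0, 0, 0, -0.05, -0.15, 0.2, 0, 0, 0, 0, -0.05, -0.15, 0.2, 0, 0, 0, 0, -0.05, -0.15, 0.2, 0.8, 0, 0, 0, -0.05, -0.15, 0.2, 0.8, 0, 0, 0, -0.05, -0.15, 0.2, 0.8, 0, 0, 0, -0.05, -0.15, 0.2, 0.8, 0, 0, 0, -0.05, -0.15, 0.2, 0.8])

```text
t: 6.75
position: [0.6023, -0.1044, 0.0416]
tcp_rot: [-3.141, -0.042, -0.0]
wrist_force: [0.2, -0.7, -0.6]
width: 0.781
```

Run:
```python
from h import *
s=manip.read_state();print(s['position'],s['width'],s['wrist_force'],s['ft_torque'])
shot("w4");shot("t4","top")
im=cv2.imread("pics/t4.png");cv2.imwrite("pics/t4z.png",cv2.resize(im[150:270,265:435],None,fx=4.7,fy=4.7,interpolation=cv2.INTER_CUBIC))
go([.6026,-.13,.22],.0)
go([.4448,-.43,.22],.15)
```

```text
[ 0.60232235 -0.10444186  0.04159187] 0.7814261901970333 [ 0.18862054 -0.74822058 -0.64264273] [-0.06900478  0.05849639 -0.04503209]
turn [-0.  -0.   1.5] shift [ -0.03   2.56 -17.85]
turn [-0.  -0.  -7.1] shift [-16.61  32.13 -17.85]
```

View pics/w4.png

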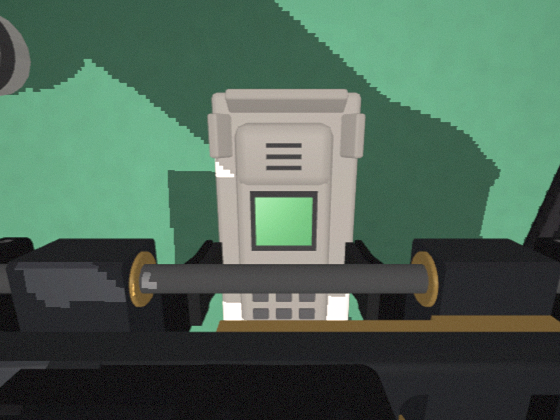

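Call:
move_arm(series=[0, 0, 0, 0, 0, -2, 0.8, 0, 0, 0, 0, 0, -5.5, 1, 0, 0, -2, -2, 3, -9.5, 1, 0, 0, -4, -4.5, 7, -13, 1, 0, 0, -6, -7, 11, -16, 1, 0, 0, -7.1, -9, 15, -17.8, 1, 0, 0, -7.1, -11, 19, -17.8, 1, 0, 0, -7.1, -13, 23, -17.8, 1])

```text
t: 7.65
position: [0.48, -0.3355, 0.2212]
tcp_rot: [3.131, 0.237, 0.005]
wrist_force: [1.4, -0.2, 0.0]
width: 1.002
```

Run:
```python
from h import *
s=manip.read_state();print(s['position'],s['width'])
go([.4448,-.43,.22],.15)
```

```text
[ 0.47996413 -0.33546856  0.22118559] 1.0015084166701136
turn [ 0.1 -0.2  0.1] shift [-4.9   8.82  0.12]
```

View pics/t4z.png

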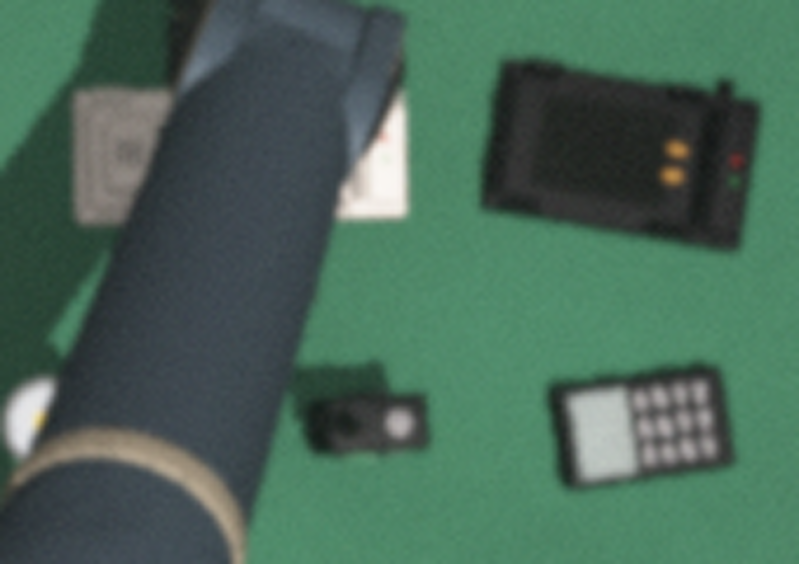

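Call:
move_arm(series=[0, 0, 0, -1.5, 3, 0, 1, 0, 0, 0, -3, 5.5, 0, 1, 0, 0, 0, -4, 7.3, 0, 1, 0, 0, 0, -4.4, 8, 0, 1, 0, 0, 0, -4.4, 8, 0, 1, 0, 0, 0, -4.4, 8, 0, 1, 0, 0, 0, -4.4, 8, 0, 1, 0, 0, 0, -4.4, 8, 0, 1])

```text
t: 8.45
position: [0.4497, -0.4181, 0.2194]
tcp_rot: [-3.132, -0.24, -0.0]
wrist_force: [-0.5, 0.3, 0.1]
width: 0.999
```

Run:
```python
from h import *
s=manip.read_state();print(s['position'],s['width'])
shot("w5");shot("t5","top")
im=cv2.imread("pics/t5.png");cv2.imwrite("pics/t5z.png",cv2.resize(im[150:270,265:435],None,fx=4.7,fy=4.7,interpolation=cv2.INTER_CUBIC))
```

```text
[ 0.44971021 -0.41812217  0.21935888] 0.9989025039214527
```

View pics/w5.png

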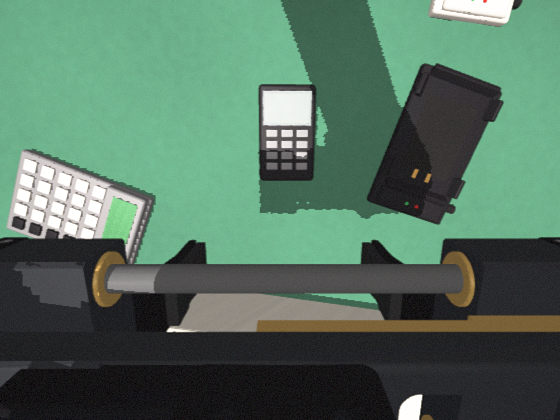

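View pics/t5z.png

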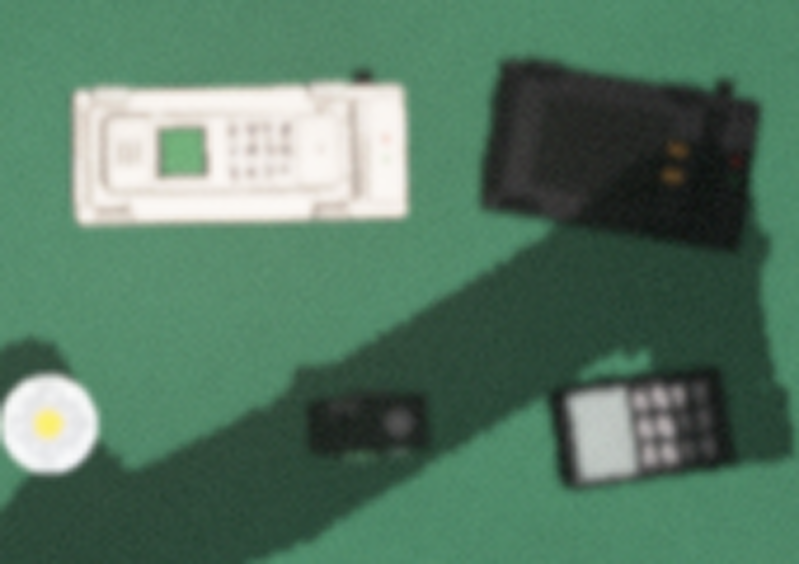

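Run:
```python
import cv2
im=cv2.imread("pics/w5.png");im=cv2.convertScaleAbs(im,alpha=2,beta=10);cv2.imwrite("pics/w5z.png",cv2.resize(im[50:230,240:520],None,fx=2.8,fy=2.8,interpolation=cv2.INTER_CUBIC))
```

```text
(no output)
```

View pics/w5z.png

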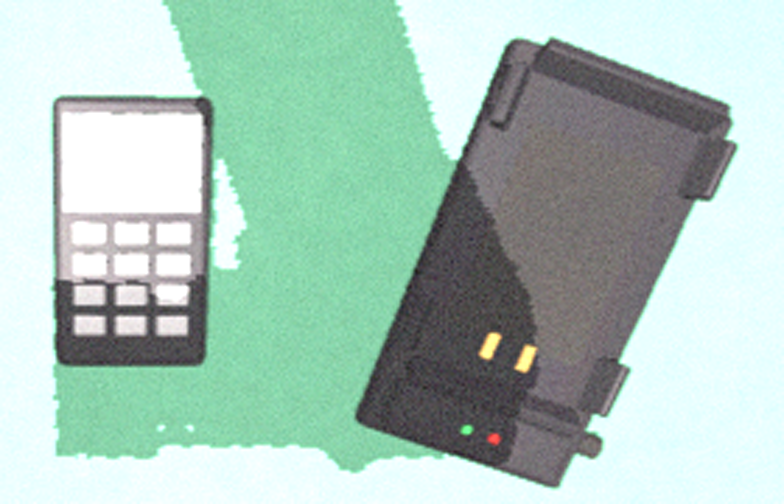

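Run:
```python
from h import *
c=cal("w5");u=lambda p:un((240,50),2.8,p)
x,f=fit([(c,[[.03,.05,.022],[.03,-.05,.022],[-.03,-.05,.022],[-.03,.05,.022]],u([(213,97),(206,364),(57,364),(54,97)]))],[.44,-.35,.15]);print(x,f.round(1))
for z in(.008,.012):
  x2,f2=fit([(c,[[-.046,.078,z],[-.046,-.078,z+.006],[.046,-.078,z+.006]],u([(511,40),(355,420),(557,488)]))],[.6,-.34,-.15]);print(x2,f2.round(1))
go([x[0],x[1],.027],x[2])
a=x2[2];print(x2[:2]+.012*np.array([-np.sin(a),np.cos(a)]))
```

```text
[ 0.44328897 -0.35054443  0.14912733] [ 1.  -0.8  0.7  1.5 -0.7  1.3 -1.1 -1. ]
[ 0.60300058 -0.34031594 -0.17541734] [ 0.1 -3.6 -0.4  0.5  0.3  1.1]
[ 0.60115298 -0.33967584 -0.17457723] [ 0.1 -5.4 -0.9  0.5  0.7  1.4]
turn [-0.  -0.   0.2] shift [ 0.42 -6.82 19.24]
[ 0.60323728 -0.32785824]
```

Call:
move_arm(series=[0, 0, 0.2, 0.2, -2.5, 2, 1, 0, 0, 0.2, 0.4, -5, 5.5, 1, 0, 0, 0.2, 0.45, -6.9, 9.5, 1, 0, 0, 0.2, 0.45, -6.9, 13, 1, 0, 0, 0.2, 0.45, -6.9, 16, 1, 0, 0, 0.2, 0.45, -6.9, 18, 1, 0, 0, 0.2, 0.45, -6.9, 19.0, 1, 0, 0, 0.2, 0.45, -6.9, 19.2, 1])

```text
t: 9.35
position: [0.4427, -0.3501, 0.0266]
tcp_rot: [-3.132, -0.231, 0.002]
wrist_force: [0.2, -0.3, -0.5]
width: 0.997
```

Call:
move_arm(series=[0, 0, 0, 0, 0, 0, 1, 0, 0, 0, 0, 0, 0, 0.2, 0, 0, 0, 0, 0, 0, 0.2, 0, 0, 0, 0, 0, 0, 0.2, 0, 0, 0, 0, 0, 0, 0.2, 0, 0, 0, 0, 0, 0, 0.2, 0, 0, 0, 0, 0, 0, 0.2, 0, 0, 0, 0, 0, 0, 0.2])

```text
t: 10.15
position: [0.443, -0.3506, 0.0277]
tcp_rot: [-3.133, -0.231, -0.001]
wrist_force: [-0.4, -0.1, 4.1]
width: 0.684
```

Run:
```python
from h import *
s=manip.read_state();print(s['position'],s['width'],s['wrist_force'],s['tcp_rot'])
shot("w6")
pc=[.6045,-.3292]
go([*pc,.11],-.165)
go([*pc,.03],-.165)
```

```text
[ 0.44304315 -0.35059424  0.02774348] 0.6837954734506758 [-0.35389473 -0.08675517  4.12266881] [-3.13308587e+00 -2.30697801e-01 -5.54788600e-04]
turn [-0.  -0.  17.9] shift [16.28  0.25 -8.22]
turn [-0.  -0.  17.9] shift [16.28  0.25 -0.22]
```

View pics/w6.png

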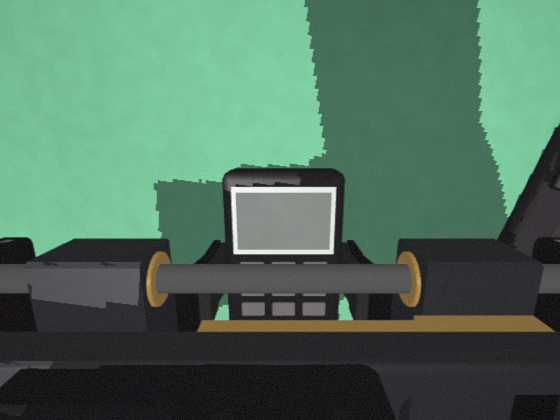

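Run:
```python
from h import *
c=cal("w6")
for z in(.01,.018,.022):
  p=raypt(c,(284,168),z);print(np.hypot(*(p[:2]-[.44304,-.35059])))
```

```text
0.05099779311087283
0.05184676396477228
0.052271255370411954
```

Call:
move_arm(series=[0, 0, 0, 0, 0, -1, 0.2, 0, 0, 0, 0, 0, -4, 0.2, 0, 0, 3, 1.5, 0, -7, 0.2, 0, 0, 7, 4.5, 0.1, -8.5, 0.2, 0, 0, 11, 8, 0.2, -9, 0.2, 0, 0, 14.5, 11.5, 0.3, -9, 0.2, 0, 0, 17.9, 14.5, 0.4, -8.6, 0.2, 0, 0, 17.9, 16.0, 0.4, -8.2, 0.2])

```text
t: 11.0
position: [0.6046, -0.3292, 0.109]
tcp_rot: [-3.131, 0.254, -0.001]
wrist_force: [-0.0, 0.8, -1.3]
width: 0.687
```

Call:
move_arm(series=[0, 0, 0, 0.28, 0, 0, 0.2, 0, 0, 0, 0.28, 0, 0.5, 0.2, 0, 0, 0, 0.28, 0, 1, 0.2, 0, 0, 0, 0.28, 0, 1, 0.2, 0, 0, 0, 0.28, 0, 1, 0.2, 0, 0, 0, 0.28, 0, 1, 0.2, 0, 0, 0, 0.28, 0, 1, 0.2, 0, 0, 0, 0.28, 0, 1, 0.2])

```text
t: 11.8
position: [0.6046, -0.3315, 0.0996]
tcp_rot: [-3.131, 0.259, -0.001]
wrist_force: [0.3, 0.2, -2.4]
width: 0.686
```

Run:
```python
from h import *
s=manip.read_state();print(s['position'],s['width'],s['wrist_force'],s['tcp_rot'])
c,im=shot("w7"); im=cv2.convertScaleAbs(im,alpha=2,beta=10);cv2.imwrite("pics/w7z.png",cv2.resize(im[60:320,150:420],None,fx=2.3,fy=2.3,interpolation=cv2.INTER_CUBIC))
pc=[.6045,-.3292];a=-.165
Rz=np.array([[np.cos(a),-np.sin(a)],[np.sin(a),np.cos(a)]])
print(proj(c,[[*(Rz@np.array([sx,.066])+pc),.012] for sx in(-.046,.046)]))
go([*(np.array(pc)+Rz@[0,-.0015]),.04],-.165)
```

```text
[ 0.60457162 -0.33154643  0.09963148] 0.6855957808885611 [ 0.31423917  0.20512245 -2.36937122] [-3.13084062e+00  2.59473247e-01 -5.13821426e-04]
[[218.08102443 133.17122627]
 [346.97528626 133.13389019]]
turn [-0. -0. -0.] shift [-0.05 -0.07  5.96]
```

View pics/w7z.png

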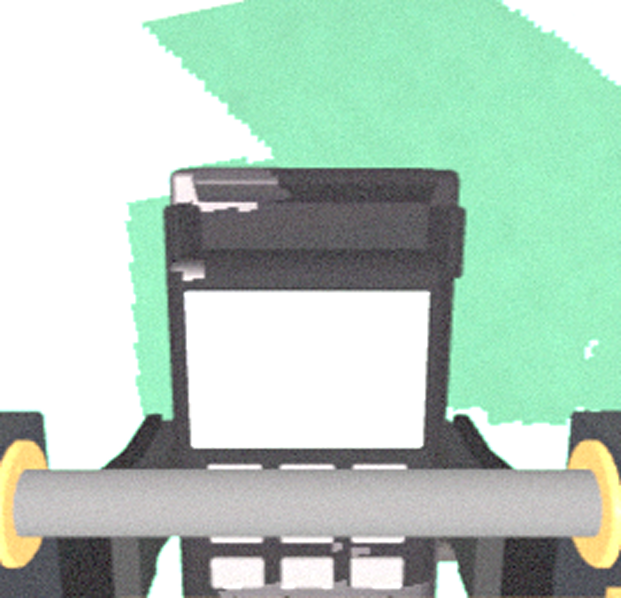

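Call:
move_arm(series=[0, 0, 0, 0.1, 0, 1, 0.2, 0, 0, 0, 0.15, 0, 2.5, 0.2, 0, 0, 0, 0.15, 0, 4, 0.2, 0, 0, 0, 0.15, 0, 4.8, 0.2, 0, 0, 0, 0.15, 0, 5.4, 0.2, 0, 0, 0, 0.15, 0, 5.8, 0.2, 0, 0, 0, 0.15, 0, 6, 0.2, 0, 0, 0, 0.15, 0, 6, 0.2])

```text
t: 12.65
position: [0.6063, -0.3321, 0.0399]
tcp_rot: [3.13, -0.26, 0.001]
wrist_force: [-0.4, 0.9, -1.5]
width: 0.687
```

Run:
```python
from h import *
s=manip.read_state();print(s['position'],s['width'],s['wrist_force'],s['ft_torque'])
c,im=shot("w8"); im=cv2.convertScaleAbs(im,alpha=2,beta=10);cv2.imwrite("pics/w8z.png",cv2.resize(im[60:320,150:420],None,fx=2.3,fy=2.3,interpolation=cv2.INTER_CUBIC))
```

```text
[ 0.6062867  -0.33209571  0.03991996] 0.6866100439397382 [-0.43808518  0.85948413 -1.50366625] [-0.13709457  0.05809936  0.02303582]
```

View pics/w8z.png

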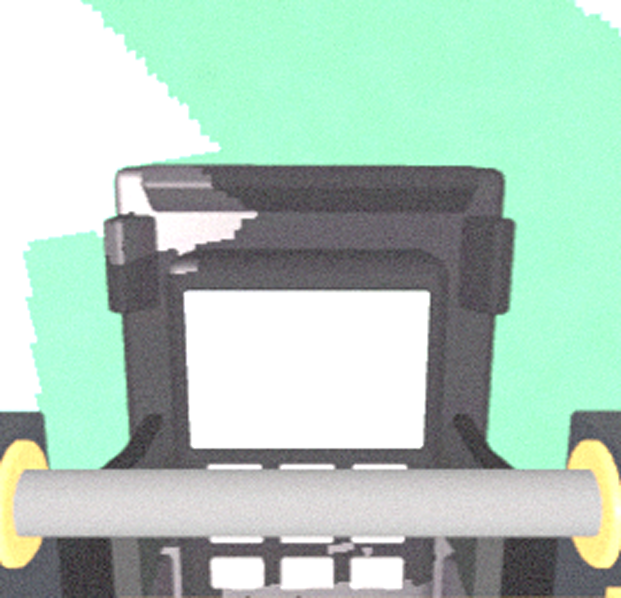

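Run:
```python
from h import *
c=cal("w8");s=manip.read_state();p0=s['position'];ax=R.from_rotvec(s['tcp_rot']);
def loc(px,z):
  p=raypt(c,px,z); return (ax.inv().apply(p-p0)*1000)[:2].round(1)
u=lambda p:un((150,60),2.3,p)
for n,q,zs in (('charger end',(310,168),(0.012,.018,.022)),('lip foot',(300,212),(.012,)),('reader top',(306,252),(.03,.034)),('L',(105,235),(.022,)),('R',(514,235),(.022,))):
  print(n,[(z,loc(u([q])[0],z)) for z in zs])
```

```text
charger end [(0.012, array([  0.5, -68.3])), (0.018, array([  0.5, -68.3])), (0.022, array([  0.5, -68.2]))]
lip foot [(0.012, array([ -1.8, -58.4]))]
reader top [(0.03, array([ -0.4, -51.1])), (0.034, array([ -0.4, -51.6]))]
L [(0.022, array([-44.6, -54. ]))]
R [(0.022, array([ 45.4, -54. ]))]
```

Call:
move_arm(series=[0, 0, 0, 0, -0.1, 0, 0.2, 0, 0, 0, 0, -0.1, 0.05, 0.2, 0, 0, 0, 0, -0.1, 0.05, 0.9, 0, 0, 0, 0, -0.1, 0.05, 0.9, 0, 0, 0, 0, -0.1, 0.05, 0.9, 0, 0, 0, 0, -0.1, 0.05, 0.9, 0, 0, 0, 0, -0.1, 0, 0.9, 0, 0, 0, 0, -0.1, -2, 0.9])

```text
t: 13.5
position: [0.6045, -0.3294, 0.0569]
tcp_rot: [-3.129, 0.259, 0.008]
wrist_force: [0.0, -0.2, 0.7]
width: 0.898
```

Run:
```python
from h import *
s=manip.read_state();print(s['position'],s['width'])
a=np.pi/2
go([.445,-.26,.24],0.0)
```

```text
[ 0.60451619 -0.32942931  0.05691538] 0.8980563984695327
turn [-0.1  0.3 -9.5] shift [-16.98  -4.26 -18.21]
```

Run:
```python
from h import *
s=manip.read_state();print(s['position'],s['width'])
go([.54,-.185,.29],1.5)
```

```text
[ 0.60451619 -0.32942931  0.05691538] 0.8980563984695327
turn [ -0.3   0.1 -95.4] shift [ -8.87 -13.23 -23.24]
```

Call:
move_arm(series=[0, 0, 0, 0, 0, -3.5, 0.9, 0, 0, -6, 0, 0, -7.5, 1, 0, 0, -14, -1, -2, -11.5, 1, 0, 0, -22, -3, -4, -15, 1, 0, 0, -30, -5, -7, -18.5, 1, 0, 0, -38, -7, -10, -22, 1, 0, 0, -46, -8.9, -13, -23, 1, 0, 0, -54, -8.9, -13.2, -23.2, 1])

```text
t: 14.3
position: [0.5401, -0.1814, 0.294]
tcp_rot: [-2.899, -1.207, -0.007]
wrist_force: [-0.1, 0.3, -0.5]
width: 0.999
```

Run:
```python
from h import *
s=manip.read_state();print(s['position'],s['joint_positions'].round(2))
go([.54,-.185,.29],1.5)
```

```text
[ 0.54005515 -0.18136635  0.29399937] [-0.05  0.26  0.37  1.75 -0.11  1.15  1.14]
turn [  0.1  -0.2 -40.8] shift [-0.26  0.25  0.4 ]
```

Call:
move_arm(series=[0, 0, -7, 0, 0, 0, 1, 0, 0, -15, 0, 0, 0, 1, 0, 0, -23, 0, 0, 0, 1, 0, 0, -31, 0, 0, 0, 1, 0, 0, -38, 0, 0, 0, 1, 0, 0, -40.5, 0, 0, 0, 1, 0, 0, -40.5, 0, 0, 0, 1, 0, 0, -40.5, 0, 0, 0, 1])

```text
t: 15.1
position: [0.54, -0.186, 0.2914]
tcp_rot: [-2.317, -2.121, -0.0]
wrist_force: [0.7, -0.1, -0.3]
width: 0.999
```

Run:
```python
from h import *
s=manip.read_state();print(s['position'],s['joint_positions'].round(2))
c,im=shot("w9");im=cv2.convertScaleAbs(im,alpha=2,beta=10);cv2.imwrite("pics/w9z.png",cv2.resize(im[:260,100:460],None,fx=2.2,fy=2.2,interpolation=cv2.INTER_CUBIC))
c,im=shot("t9","top");cv2.imwrite("pics/t9z.png",cv2.resize(im[150:270,265:435],None,fx=4.7,fy=4.7,interpolation=cv2.INTER_CUBIC))
```

```text
[ 0.54002443 -0.18601278  0.29141388] [ 0.05  0.26  0.26  1.74 -0.07  1.15  1.81]
```

View pics/w9z.png

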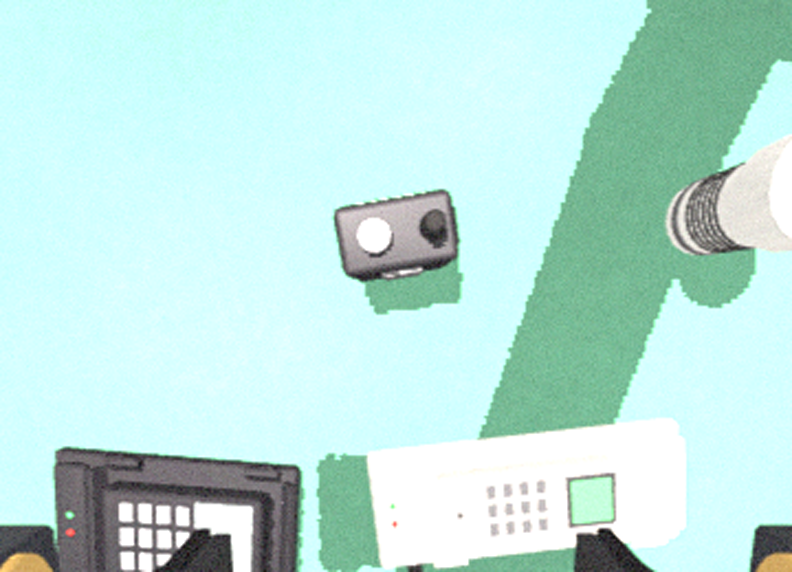

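View pics/t9z.png

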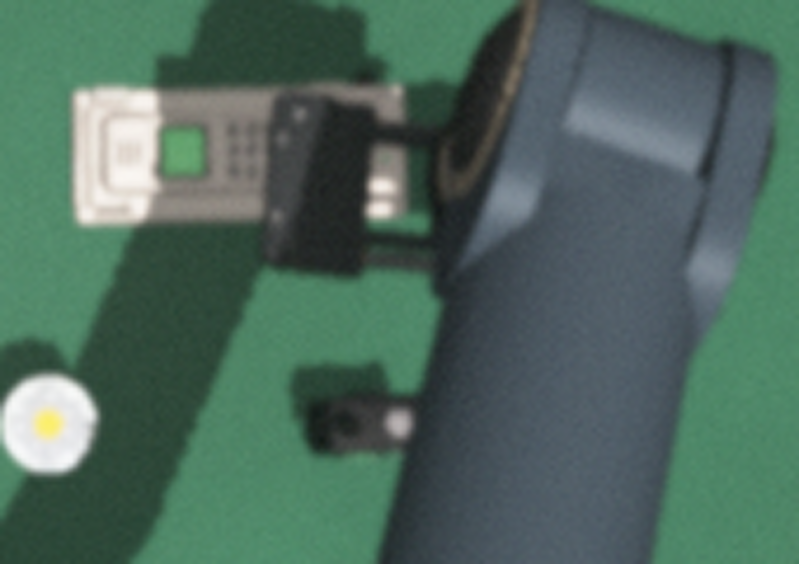

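Run:
```python
from h import *
c=cal("w9");u=lambda p:un((100,0),2.2,p)
L=[[-.016,-.028,.1],[-.016,.028,.1],[.016,.028,.1],[.016,-.028,.1],[0,-.010,.109],[0,.017,.126]]
x,f=fit([(c,L,u([(335,209),(454,190),(458,264),(345,281),(374,235),(433,221)]))],[.44,-.18,-.05]);print(x,f.round(1))
x,f=fit([(c,L[:4],u([(335,209),(454,190),(458,264),(345,281)]))],[.44,-.18,-.05]);print(x,f.round(1))
go([*x[:2],.21],x[2]+np.pi/2);go([*x[:2],.08],x[2]+np.pi/2)
```

```text
[ 0.44516029 -0.18101805  0.05179411] [-1.6 -0.4 -0.5 -0.1  1.4 -0.7 -1.  -0.6  0.4  0.9  1.3  1.5]
[ 0.44566539 -0.18041017  0.0500327 ] [-0.9 -0.   0.1  0.4  2.  -0.2 -0.4 -0.1]
turn [-0.  -0.  -7.9] shift [-0.28 -9.45  8.14]
turn [-0.  -0.  -7.9] shift [-0.28 -9.45 21.14]
```

Call:
move_arm(series=[0, 0, -4, 0, -3, 2, 1, 0, 0, -7.9, -0.2, -6.5, 4, 1, 0, 0, -7.9, -0.28, -9, 5.5, 1, 0, 0, -7.9, -0.3, -9.45, 6, 1, 0, 0, -7.9, -0.3, -9.45, 8, 1, 0, 0, -7.9, -0.3, -9.45, 11, 1, 0, 0, -7.9, -0.3, -9.45, 14, 1, 0, 0, -7.9, -0.3, -9.45, 16, 1])

```text
t: 16.0
position: [0.4465, -0.1805, 0.1302]
tcp_rot: [2.164, 2.277, -0.0]
wrist_force: [-0.5, 0.3, 0.3]
width: 1.0
```

Run:
```python
from h import *
s=manip.read_state();print(s['position'],s['wrist_force'])
go([.4452,-.181,.087],.05+np.pi/2)
shot("w10")
```

```text
[ 0.44649501 -0.18053098  0.1301902 ] [-0.52616205  0.32518805  0.26894252]
turn [0.  0.  0.1] shift [-0.04 -0.13  4.32]
```

View pics/w10.png

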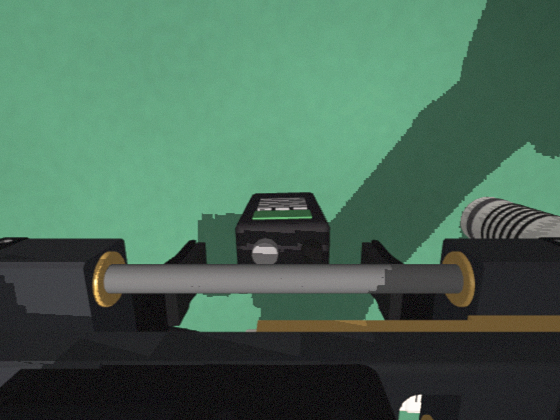

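Radio sits centred between the open fingers (body spans columns ~238–327, knob at (264,250)). Descend and grip.

Call:
move_arm(series=[0, 0, 0, 0, -0.1, 1, 1, 0, 0, 0, 0, -0.1, 2.5, 1, 0, 0, 0, 0, -0.1, 3.7, 1, 0, 0, 0, 0, -0.1, 4.2, 1, 0, 0, 0, 0, -0.1, 4.3, 0.3, 0, 0, 0, 0, -0.1, 4.3, 0.3, 0, 0, 0, 0, -0.1, 4.3, 0.3, 0, 0, 0, 0, -0.1, 4.3, 0.3], squeeze=30)

```text
t: 16.85
position: [0.4451, -0.1809, 0.0889]
tcp_rot: [2.163, 2.277, 0.001]
wrist_force: [-0.2, -0.3, -0.4]
width: 0.718
```

Run:
```python
from h import *
s=manip.read_state();print(s['position'],s['wrist_force'],s['width'],s['tcp_rot'])
a=.2256; pc=np.array([.5958,.3459])+.015*np.array([np.cos(a),np.sin(a)]);print(pc)
go([.52,-.1,.26],np.pi/2+.05)
go([*pc,.26],np.pi/2+a)
```

```text
[ 0.44511001 -0.18086378  0.08893336] [-0.17929925 -0.33544555 -0.37424889] 0.7183270682394033 [2.16343089e+00 2.27667106e+00 1.00810273e-03]
[0.6104199  0.34925537]
turn [0.1 0.  0.1] shift [  7.69   7.91 -17.1 ]
turn [  0.1   0.  -10. ] shift [ 52.1   19.23 -17.1 ]
```

Call:
move_arm(series=[0, 0, 0, 0, 0, 0, 0.3, 0, 0, 0, 0, 0, 0, 0.3, 0, 0, 0, 0, 0, 0, 0.3, 0, 0, 0, 0, 0, 0, 0.3, 0, 0, 0, 0, 0, 0, 0.3, 0, 0, 0, 0, 0, -0.5, 0.3, 0, 0, 0, 0, 0, -1.5, 0.3, 0, 0, 0, 0, 0, -2.5, 0.3])

```text
t: 17.65
position: [0.4443, -0.1805, 0.1138]
tcp_rot: [-2.163, -2.277, 0.001]
wrist_force: [-0.3, -0.7, -1.8]
width: 0.643
```

Run:
```python
from h import *
s=manip.read_state();print(s['position'],s['wrist_force'],s['width'],s['ft_torque'])
shot("w11");shot("s11","scene")
```

```text
[ 0.44426439 -0.18054501  0.113763  ] [-0.2770465  -0.7413279  -1.83973055] 0.6429945470841594 [ 0.05567964  0.03779303 -0.06733635]
```

View pics/w11.png

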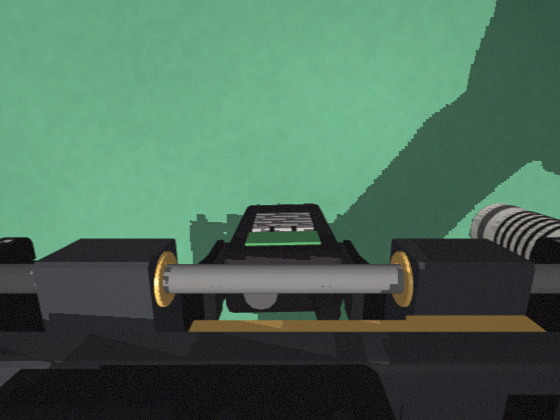

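View pics/s11.png

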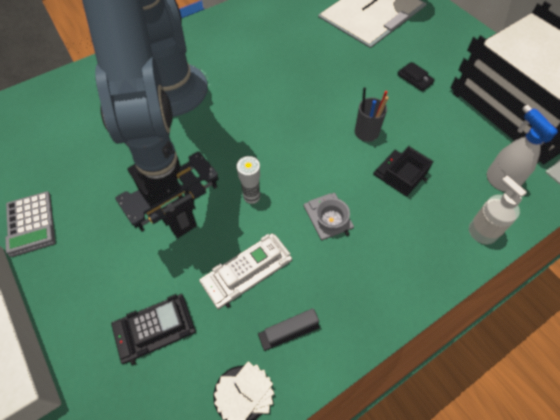

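Call:
move_arm(series=[0, 0, 0, 0, 0, -3.5, 0.3, 0, 0, 0, 0.5, 0.5, -7.5, 0.3, 0, 0, -1, 2.5, 1.5, -11, 0.3, 0, 0, -2, 5.5, 3, -13.5, 0.3, 0, 0, -3, 9, 4.5, -14.6, 0.3, 0, 0, -4, 13, 6, -14.6, 0.3, 0, 0, -5, 17, 7.5, -14.6, 0.3, 0, 0, -6, 21, 9, -14.6, 0.3])

```text
t: 18.55
position: [0.5239, 0.0351, 0.2595]
tcp_rot: [2.041, 2.388, 0.0]
wrist_force: [0.6, -0.1, -2.2]
width: 0.64
```

Call:
move_arm(series=[0, 0, -1, 4, 1.2, 0, 0.3, 0, 0, -2, 8, 2.4, 0, 0.3, 0, 0, -3, 12, 3.6, 0, 0.3, 0, 0, -4, 16, 4.8, 0, 0.3, 0, 0, -4, 19.5, 6, 0, 0.3, 0, 0, -4, 22.5, 7, 0, 0.3, 0, 0, -4, 24.5, 7.8, 0, 0.3, 0, 0, -4, 25.5, 8, 0, 0.3])

```text
t: 19.35
position: [0.5628, 0.3005, 0.2587]
tcp_rot: [-1.953, -2.459, 0.0]
wrist_force: [0.3, 0.3, -2.1]
width: 0.645
```

Run:
```python
from h import *
s=manip.read_state();print(s['position'],s['wrist_force'],s['width'],s['joint_positions'].round(2))
a=.2256
go([.6104,.3493,.2],np.pi/2+a)
```

```text
[0.56277977 0.30045739 0.25869155] [ 0.27528401  0.27759515 -2.06995073] 0.6452120744024148 [-0.53  0.4  -0.03  1.61  0.01  1.14  1.23]
turn [-0.1 -0.   0.2] shift [3.67 5.75 5.87]
```

Call:
move_arm(series=[0, 0, 0, 1, 1.5, 1, 0.3, 0, 0, 0, 2, 3, 2.5, 0.3, 0, 0, 0, 3, 4.5, 4, 0.3, 0, 0, 0, 3.5, 5.4, 5.5, 0.3, 0, 0, 0, 3.7, 5.75, 6.8, 0.3, 0, 0, 0, 3.7, 5.75, 7.5, 0.3, 0, 0, 0, 3.7, 5.75, 7.9, 0.3, 0, 0, 0, 3.7, 5.75, 7.9, 0.3])

```text
t: 20.15
position: [0.6108, 0.346, 0.1802]
tcp_rot: [-1.958, -2.457, 0.002]
wrist_force: [0.3, -0.5, -2.0]
width: 0.64
```

Run:
```python
from h import *
s=manip.read_state();print(s['position'],s['wrist_force'],s['width'])
a=.2256
go([.6104,.3493,.18],np.pi/2+a)
c,im=shot("w12");im=cv2.convertScaleAbs(im,alpha=2,beta=10);cv2.imwrite("pics/w12z.png",cv2.resize(im[100:350,120:450],None,fx=2.4,fy=2.4,interpolation=cv2.INTER_CUBIC))
c,im=shot("s12","scene");im=cv2.convertScaleAbs(im,alpha=2,beta=10);cv2.imwrite("pics/s12z.png",cv2.resize(im[60:260,280:500],None,fx=3,fy=3,interpolation=cv2.INTER_CUBIC))
```

```text
[0.6107543  0.34599224 0.18019992] [ 0.32125275 -0.45262897 -1.95346801] 0.6398649334947659
turn [-0.1  0.  -0. ] shift [0.33 0.04 0.02]
```

View pics/w12z.png

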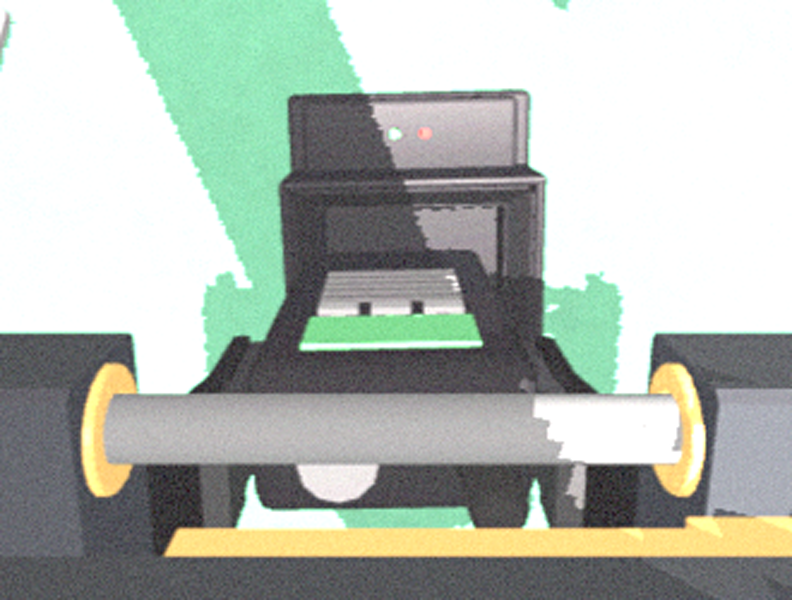

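View pics/s12z.png

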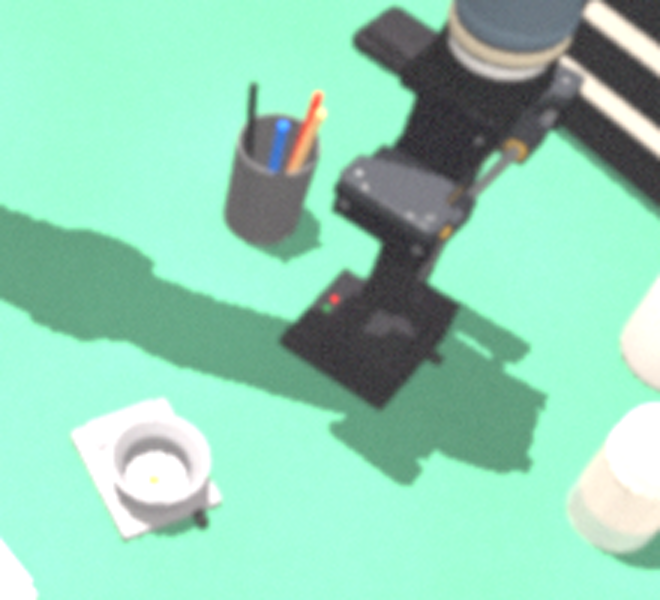

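Run:
```python
from h import *
c=cal("w12");s=manip.read_state();p0=s['position'];ax=R.from_rotvec(s['tcp_rot'])
u=lambda p:un((120,100),2.4,p)
for n,q,z in(('rimL',(281,185),.052),('rimR',(545,180),.052),('stepL',(288,97),.012),('stepR',(528,92),.012),('stepL',(288,97),.02),('stepR',(528,92),.02),('radioBotL',(293,258),.092),('lampg',(394,133),.015),('lampr',(424,132),.015),('radfrontbotL',(327,270),.091+.0),('scrL',(302,347),.091+.07),('scrR',(481,345),.161)):
  p=raypt(c,u([q])[0],z);print(n,z,(ax.inv().apply(p-p0)*1000)[:2].round(1))
```

```text
rimL 0.052 [-41.2 -32.9]
rimR 0.052 [ 54.5 -34.7]
stepL 0.012 [-43.1 -63.4]
stepR 0.012 [ 54.  -65.3]
stepL 0.02 [-42.  -63.5]
stepR 0.02 [ 52.6 -65.4]
radioBotL 0.092 [-32.1 -15. ]
lampg 0.015 [ -0.1 -49.2]
lampr 0.015 [ 12.  -49.6]
radfrontbotL 0.091 [-21.5 -10.9]
scrL 0.161 [-21.1 -10.3]
scrR 0.161 [ 19.6 -10.8]
```

Call:
move_arm(series=[0, 0, -0.6, 0.48, 0.15, 0.5, 0.3, 0, 0, -0.6, 0.48, 0.15, 1.5, 0.3, 0, 0, -0.6, 0.48, 0.15, 2.8, 0.3, 0, 0, -0.6, 0.48, 0.15, 4, 0.3, 0, 0, -0.6, 0.48, 0.15, 5.2, 0.3, 0, 0, -0.6, 0.48, 0.15, 6.2, 0.3, 0, 0, -0.6, 0.48, 0.15, 7, 0.3, 0, 0, -0.6, 0.48, 0.15, 7.4, 0.3])

```text
t: 21.05
position: [0.6112, 0.3516, 0.1052]
tcp_rot: [-1.944, -2.467, 0.002]
wrist_force: [-0.4, -0.3, -2.4]
width: 0.643
```

Run:
```python
from h import *
s=manip.read_state();print(s['position'],s['wrist_force'],s['width'],s['ft_torque'])
c,im=shot("w13");im=cv2.convertScaleAbs(im,alpha=2,beta=10);cv2.imwrite("pics/w13z.png",cv2.resize(im[100:350,120:450],None,fx=2.4,fy=2.4,interpolation=cv2.INTER_CUBIC))
```

```text
[0.61119446 0.35157796 0.10516224] [-0.37308779 -0.31944308 -2.41264348] 0.6434372961671625 [ 0.08103282  0.08157682 -0.00200039]
```

View pics/w13z.png

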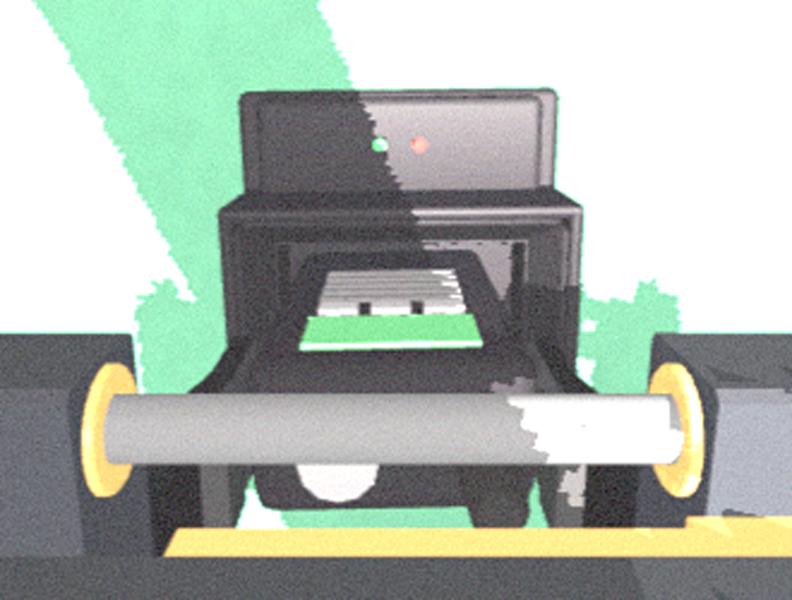

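Run:
```python
from h import *
c=cal("w13");s=manip.read_state();p0=s['position'];ax=R.from_rotvec(s['tcp_rot'])
u=lambda p:un((120,100),2.4,p)
for n,q,z in(('rimL',(219,211),.052),('rimR',(582,209),.052),('stepL',(240,95),.015),('stepR',(557,90),.015),('knob',(337,480),.121)):
  p=raypt(c,u([q])[0],z);print(n,z,(ax.inv().apply(p-p0)*1000)[:2].round(1))
go([*p0[:2],.1015],np.pi/2+.235)
```

```text
rimL 0.052 [-45.8 -35. ]
rimR 0.052 [ 49.8 -35.6]
stepL 0.015 [-46.2 -64.2]
stepR 0.015 [ 49.5 -65.7]
knob 0.121 [-10.4   3.9]
turn [-0.1  0.   0.1] shift [0.   0.   0.35]
```

Call:
move_arm(series=[0, 0, 0, 0.15, 0.1, 0.1, 0.3, 0, 0, 0, 0.15, 0.1, 0.25, 0.3, 0, 0, 0, 0.15, 0.1, 0.36, 0.3, 0, 0, 0, 0.15, 0.1, 0.4, 0.3, 0, 0, 0, 0.15, 0.1, 0.4, 0.3, 0, 0, 0, 0.15, 0.1, 0.4, 0.3, 0, 0, 0, 0.15, 0.1, 0.4, 0.8, 0, 0, 0, 0.15, 0.1, 0.4, 0.8])

```text
t: 21.9
position: [0.6126, 0.3538, 0.1031]
tcp_rot: [1.944, 2.467, 0.002]
wrist_force: [0.1, -0.3, -0.7]
width: 0.742
```

Call:
move_arm(series=[0, 0, 0, 0, 0, 0, 0.85, 0, 0, 0, 0, 0, 0, 0.85, 0, 0, 0, 0, 0, -1, 0.85, 0, 0, 0, 0, 0, -3, 0.85, 0, 0, 0, 0, 0, -6, 0.85, 0, 0, 0, 0, 0, -9, 0.85, 0, 0, 0, 0, 0, -12, 1, 0, 0, 0, 0, 0, -13, 1])

```text
t: 22.7
position: [0.6137, 0.3545, 0.2373]
tcp_rot: [1.943, 2.466, 0.011]
wrist_force: [-0.3, 0.2, 0.5]
width: 0.953
```

Run:
```python
from h import *
s=manip.read_state();print(s['position'],s['wrist_force'],s['width'],s['joint_positions'].round(2))
c,im=shot("w14");im=cv2.convertScaleAbs(im,alpha=2,beta=10);cv2.imwrite("pics/w14z.png",cv2.resize(im[100:350,120:450],None,fx=2.4,fy=2.4,interpolation=cv2.INTER_CUBIC))
for yw in(np.pi/2,): go([.52,.0,.3],yw); go([.4434,-.0013,.25],yw)
```

```text
[0.61371664 0.35448002 0.23733273] [-0.34100879  0.16163221  0.45202286] 0.9533394073848672 [-0.56  0.53 -0.03  1.46  0.02  1.15  1.21]
turn [ 0.4 -0.2 13.5] shift [-32.26 -17.35  -6.48]
turn [ 0.4 -0.2 13.5] shift [-30.61 -24.86  -1.53]
```

View pics/w14z.png

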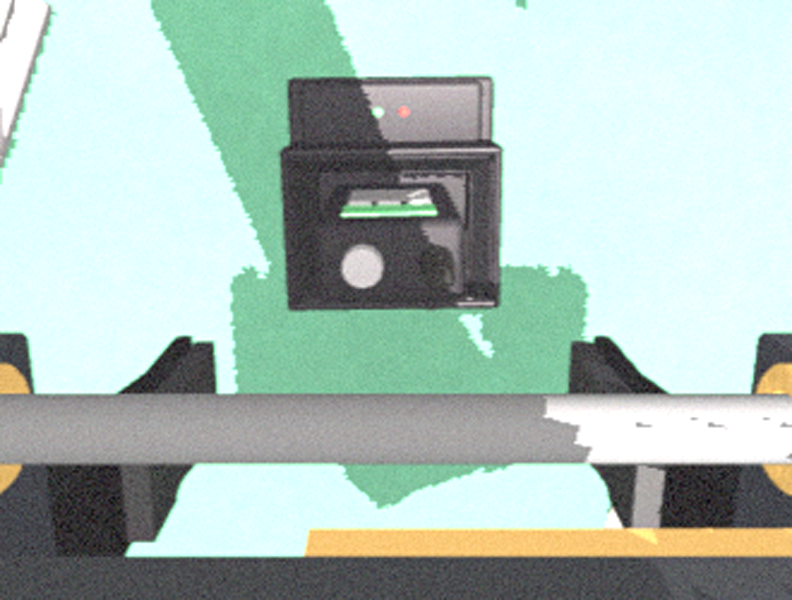

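Call:
move_arm(series=[0, 0, 0, -2, -1, -2, 1, 0, 0, 1.5, -6, -3, -4, 1, 0, 0, 3, -10, -5, -5, 1, 0, 0, 5, -14, -7, -6, 1, 0, 0, 7, -18, -9, -6.5, 1, 0, 0, 9, -22, -11, -6.5, 1, 0, 0, 11, -26, -13, -6.5, 1, 0, 0, 13, -29.5, -15, -6.5, 1])

```text
t: 23.55
position: [0.534, 0.0291, 0.2962]
tcp_rot: [-2.214, -2.228, 0.003]
wrist_force: [0.2, 0.1, 0.3]
width: 1.0
```

Call:
move_arm(series=[0, 0, 0.5, -2, -1, 0, 1, 0, 0, 0.5, -2.8, -1.5, 0, 1, 0, 0, 0.5, -2.8, -1.5, 0, 1, 0, 0, 0.5, -2.8, -1.5, 0, 1, 0, 0, 0.5, -2.8, -1.5, 0, 1, 0, 0, 0.5, -2.8, -1.5, 0, 1, 0, 0, 0.5, -2.8, -1.5, 0, 1, 0, 0, 0.5, -2.8, -1.5, 0, 1])

```text
t: 24.35
position: [0.5207, 0.004, 0.2973]
tcp_rot: [-2.22, -2.223, -0.0]
wrist_force: [0.1, -0.2, 0.1]
width: 1.002
```

Run:
```python
from h import *
s=manip.read_state();print(s['position'],s['wrist_force'],s['width'],s['joint_positions'].round(2))
shot("w15")
c,im=shot("t15","top");im=cv2.convertScaleAbs(im,alpha=1.8,beta=10);cv2.imwrite("pics/t15z.png",cv2.resize(im[150:270,115:275],None,fx=5,fy=5,interpolation=cv2.INTER_CUBIC))
```

```text
[0.52069065 0.00395911 0.29731528] [ 0.13092572 -0.23735874  0.11024401] 1.002016931217294 [-0.2   0.17  0.12  1.83 -0.02  1.14  1.51]
```

View pics/w15.png

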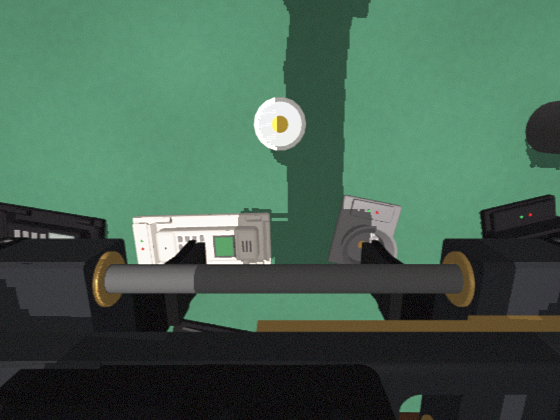

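View pics/t15z.png

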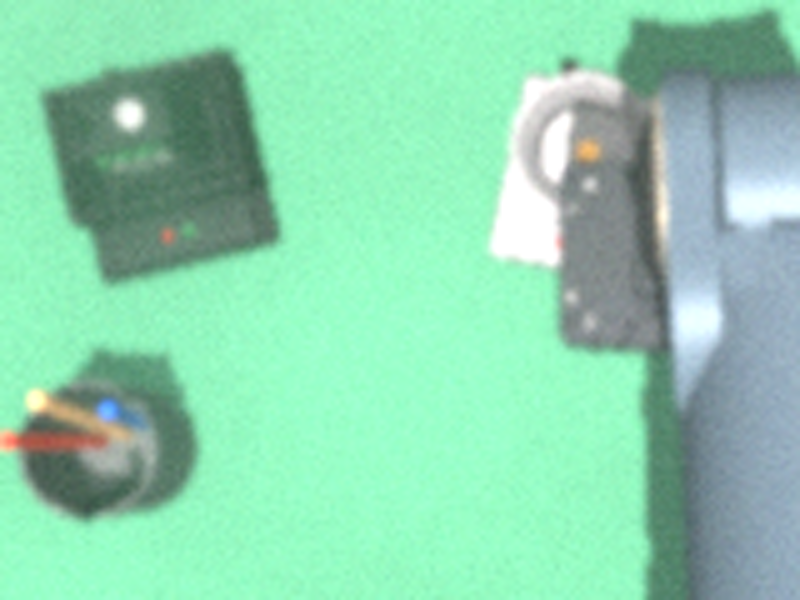

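Run:
```python
from h import *
c=cal("w15");p=raypt(c,(280,124),.13);print('torch',p)
# cup contact & lamps
print('cup contact',raypt(c,(360,245),.011))
t=cal("t15");k=raypt(t,un((115,150),5,[(128,115)])[0],.121);a=.235
print('radio centre from knob',k[:2]+.010*np.array([-np.sin(a),np.cos(a)]))
go([p[0],p[1],.2],np.pi/2);go([p[0],p[1],.115],np.pi/2)
```

```text
torch [0.44336682 0.00054836 0.13      ]
cup contact [0.60984509 0.11626655 0.011     ]
radio centre from knob [0.60961638 0.35173157]
turn [-0. -0.  0.] shift [-0.31 -7.73  9.74]
turn [-0. -0.  0.] shift [-0.31 -7.72 18.24]
```

Call:
move_arm(series=[0, 0, 0, -0.15, -3, 1.5, 1, 0, 0, 0, -0.3, -6, 4, 1, 0, 0, 0, -0.35, -7.5, 7, 1, 0, 0, 0, -0.35, -7.75, 10, 1, 0, 0, 0, -0.35, -7.75, 13, 1, 0, 0, 0, -0.35, -7.75, 16, 1, 0, 0, 0, -0.35, -7.75, 17.8, 1, 0, 0, 0, -0.35, -7.75, 18.2, 1])

```text
t: 25.25
position: [0.4417, -0.0001, 0.1137]
tcp_rot: [-2.219, -2.22, 0.005]
wrist_force: [0.1, 0.7, -0.3]
width: 1.001
```

Call:
move_arm(series=[0, 0, 0, 0, 0, 0, 1, 0, 0, 0, 0, 0, 0, 0.3, 0, 0, 0, 0, 0, 0, 0.3, 0, 0, 0, 0, 0, 0, 0.3, 0, 0, 0, 0, 0, 0, 0.3, 0, 0, 0, 0, 0, 0, 0.3, 0, 0, 0, 0, 0, 0, 0.3, 0, 0, 0, 0, 0, 0, 0.3])

```text
t: 26.05
position: [0.4432, 0.0001, 0.1156]
tcp_rot: [2.221, 2.222, 0.001]
wrist_force: [-0.0, -0.3, 1.2]
width: 0.562
```

Run:
```python
from h import *
s=manip.read_state();print(s['position'],s['wrist_force'],s['width'],s['tcp_rot'])
shot("w16")
go([.6102,.1168,.22],np.pi/2)
```

```text
[4.43219699e-01 8.62872771e-05 1.15605904e-01] [-0.01884914 -0.31486046  1.19437063] 0.5621375813469336 [2.22086340e+00 2.22194452e+00 6.31804855e-04]
turn [ 0. -0.  0.] shift [ 11.67  16.71 -10.43]
```

View pics/w16.png

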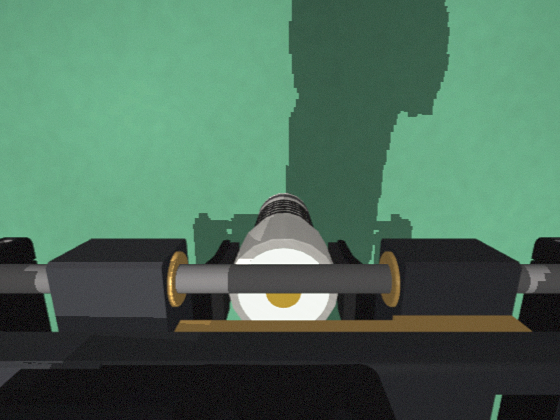

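Call:
move_arm(series=[0, 0, 0, 0, 0, -1.5, 0.3, 0, 0, 0, 0, 0, -4.5, 0.3, 0, 0, 0, 1, 1.5, -7.5, 0.3, 0, 0, 0, 3, 4.5, -9.5, 0.3, 0, 0, 0, 5.5, 8, -10.4, 0.3, 0, 0, 0, 8, 11.5, -10.4, 0.3, 0, 0, 0, 10, 14.5, -10, 0.3, 0, 0, 0, 11.3, 16.2, -9, 0.3])

```text
t: 26.9
position: [0.6072, 0.1153, 0.2052]
tcp_rot: [2.219, 2.223, 0.003]
wrist_force: [-1.1, -1.0, -2.2]
width: 0.565
```

Call:
move_arm(series=[0, 0, 0, 0.37, 0.5, 0.5, 0.3, 0, 0, 0, 0.37, 0.5, 1.2, 0.3, 0, 0, 0, 0.37, 0.5, 1.5, 0.3, 0, 0, 0, 0.37, 0.5, 1.5, 0.3, 0, 0, 0, 0.37, 0.5, 1.5, 0.3, 0, 0, 0, 0.37, 0.5, 1.5, 0.3, 0, 0, 0, 0.37, 0.5, 1.5, 0.3, 0, 0, 0, 0.37, 0.5, 1.5, 0.3])

```text
t: 27.7
position: [0.6101, 0.1167, 0.1908]
tcp_rot: [2.221, 2.222, 0.001]
wrist_force: [-0.0, 0.2, -1.0]
width: 0.563
```

Run:
```python
from h import *
s=manip.read_state();print(s['position'],s['wrist_force'],s['width'],s['tcp_rot'])
shot("w17");c,im=shot("s17","scene");cv2.imwrite("pics/s17z.png",cv2.resize(im[100:280,240:440],None,fx=3.3,fy=3.3,interpolation=cv2.INTER_CUBIC))
go([.6102,.1168,.13],np.pi/2)
```

```text
[0.61007023 0.11667286 0.19080499] [-0.04069324  0.21154437 -1.03301789] 0.56311302011215 [2.22094358e+00 2.22163770e+00 8.86953634e-04]
turn [ 0. -0.  0.] shift [0.   0.01 6.06]
```

View pics/w17.png

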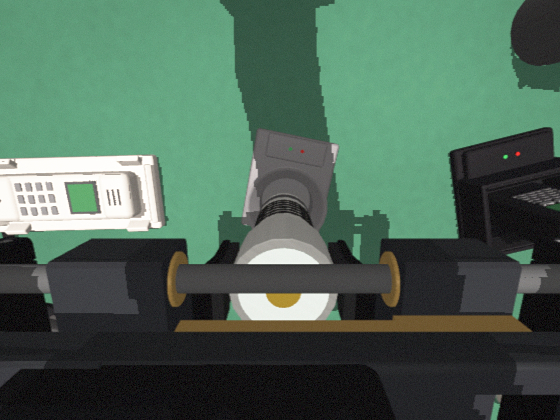

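View pics/s17z.png

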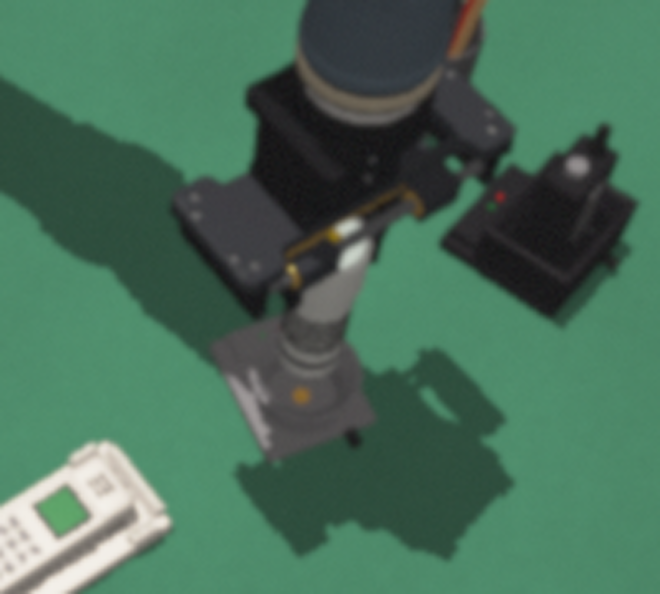

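Run:
```python
from h import *
c=cal("w17")
x,f=fit([(c,[[-.052,-.043,.01],[-.052,.043,.01]],[(260,128),(339,145)])],[.595,.12,-.2]);print(x,f.round(1))
a=x[2];print(x[0]+.015*np.cos(a),x[1]+.015*np.sin(a))
print(raypt(c,(299,150.5),.012))
im=cv2.imread("pics/w17.png");cv2.imwrite("pics/w17z.png",cv2.resize(im[110:260,200:380],None,fx=4,fy=4,interpolation=cv2.INTER_CUBIC))
```

```text
[ 0.59559862  0.12297229 -0.19879155] [-2.1 -0.2  2.3  0.2]
0.61030321315663 0.12001001993834173
[0.55828486 0.13245181 0.012     ]
```

View pics/w17z.png

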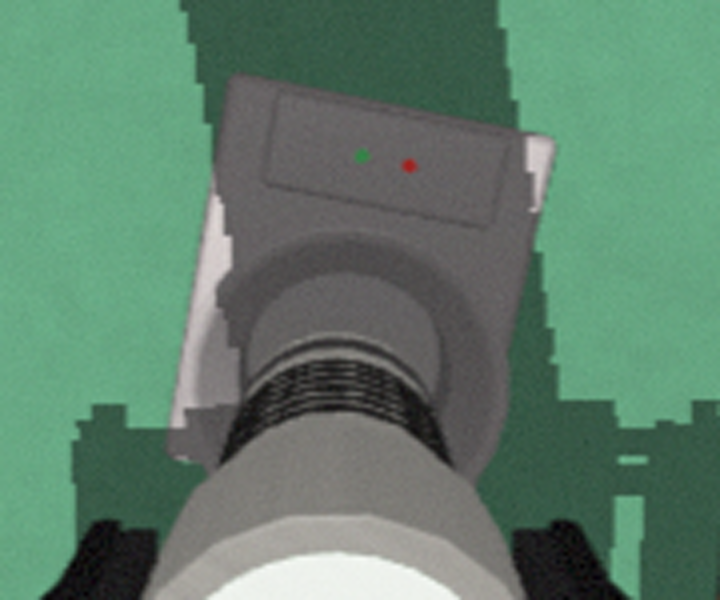

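Call:
move_arm(series=[0, 0, 0, 0.2, 0, 0.5, 0.3, 0, 0, 0, 0.2, 0, 1.5, 0.3, 0, 0, 0, 0.2, 0, 2.5, 0.3, 0, 0, 0, 0.2, 0, 3.5, 0.3, 0, 0, 0, 0.2, 0, 4.4, 0.3, 0, 0, 0, 0.2, 0, 5.2, 0.3, 0, 0, 0, 0.2, 0, 5.8, 0.3, 0, 0, 0, 0.2, 0, 6.0, 0.3])

```text
t: 28.6
position: [0.6096, 0.1186, 0.1295]
tcp_rot: [-2.221, -2.221, 0.002]
wrist_force: [0.3, 0.1, -2.4]
width: 0.571
```

Run:
```python
from h import *
s=manip.read_state();print(s['position'],s['wrist_force'],s['width'],s['ft_torque'])
shot("w18")
im=cv2.imread("pics/w18.png");cv2.imwrite("pics/w18z.png",cv2.resize(im[80:260,180:400],None,fx=3.3,fy=3.3,interpolation=cv2.INTER_CUBIC))
```

```text
[0.60963528 0.11862906 0.12948716] [ 0.28445373  0.10374565 -2.44318057] 0.570602279196868 [ 0.01762619 -0.00724764  0.00408838]
```

View pics/w18z.png

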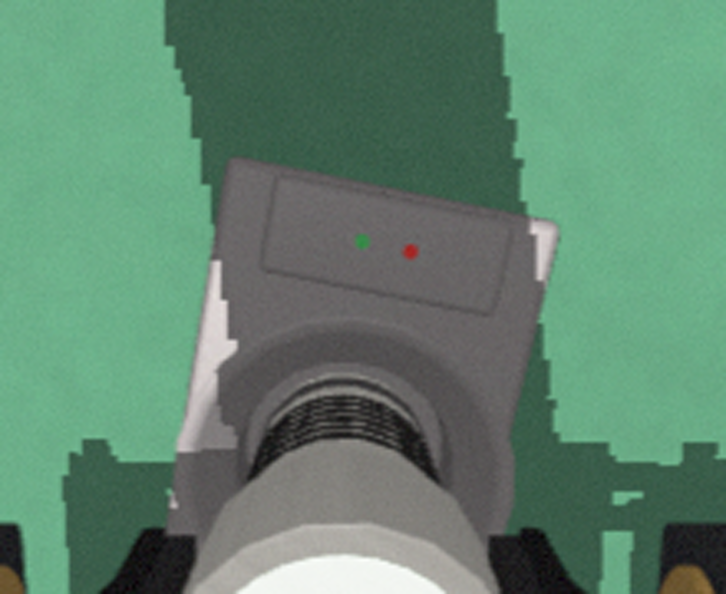

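Call:
move_arm(series=[0, 0, 0, 0, 0, 0.1, 0.3, 0, 0, 0, 0, 0, 0.25, 0.3, 0, 0, 0, 0, 0, 0.35, 0.3, 0, 0, 0, 0, 0, 0.4, 0.3, 0, 0, 0, 0, 0, 0.4, 0.3, 0, 0, 0, 0, 0, 0.4, 0.3, 0, 0, 0, 0, 0, 0.4, 0.8, 0, 0, 0, 0, 0, 0.4, 0.8])

```text
t: 29.45
position: [0.6104, 0.1188, 0.1269]
tcp_rot: [2.221, 2.222, 0.002]
wrist_force: [-0.3, 0.4, 0.4]
width: 0.676
```

Call:
move_arm(series=[0, 0, 0, 0, 0, 0, 0.9, 0, 0, 0, 0, 0, 0, 0.9, 0, 0, 0, 0, 0, -1, 0.9, 0, 0, 0, 0, 0, -3, 0.9, 0, 0, 0, 0, 0, -6, 1, 0, 0, 0, 0, 0, -9, 1, 0, 0, 0, -1, 0, -12, 1, 0, 0, 0, -3, -1, -14, 1])

```text
t: 30.25
position: [0.6014, 0.0905, 0.2697]
tcp_rot: [2.216, 2.224, 0.007]
wrist_force: [0.4, -0.6, 0.1]
width: 1.001
```

Run:
```python
from h import *
s=manip.read_state();print(s['position'],s['wrist_force'],s['width'],s['joint_positions'].round(2))
go([.45,.3,.3],np.pi/2)
```

```text
[0.60142005 0.09048576 0.26973528] [ 0.43172155 -0.60853536  0.09427152] 1.0010286456204034 [-0.29  0.33  0.09  1.68 -0.03  1.13  1.39]
turn [ 0.3 -0.1  0.2] shift [ 21.01 -15.05  -3.06]
```

Call:
move_arm(series=[0, 0, 0, -1, -2, -2, 1, 0, 0, 0, -3, -5, -4, 1, 0, 0, 0, -5, -8, -6, 1, 0, 0, 0, -7, -11, -7, 1, 0, 0, 0, -9, -14, -7, 1, 0, 0, 0, -10, -15, -7, 1, 0, 0, 0, -10, -15, -7, 1, 0, 0, 0, -10, -15, -7, 1])

```text
t: 31.05
position: [0.4509, -0.0106, 0.3369]
tcp_rot: [2.22, 2.222, 0.002]
wrist_force: [-0.1, 0.4, 0.0]
width: 1.0
```

Run:
```python
from h import *
s=manip.read_state();print(s['position'])
c,im=shot("t20","top");im=cv2.convertScaleAbs(im,alpha=1.5,beta=10);cv2.imwrite("pics/t20z.png",cv2.resize(im[130:270,115:435],None,fx=2.5,fy=2.5,interpolation=cv2.INTER_CUBIC))
c,im=shot("s20","scene");im=cv2.convertScaleAbs(im,alpha=1.5,beta=10);cv2.imwrite("pics/s20z.png",cv2.resize(im[80:380,100:450],None,fx=2,fy=2,interpolation=cv2.INTER_CUBIC))
```

```text
[ 0.45093028 -0.0106165   0.3368608 ]
```

View pics/t20z.png

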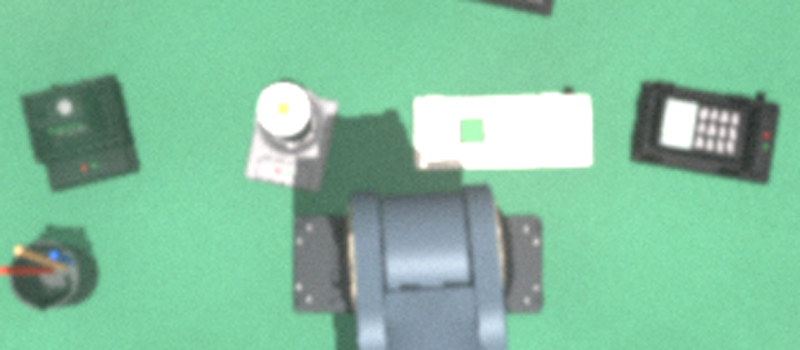

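View pics/s20z.png

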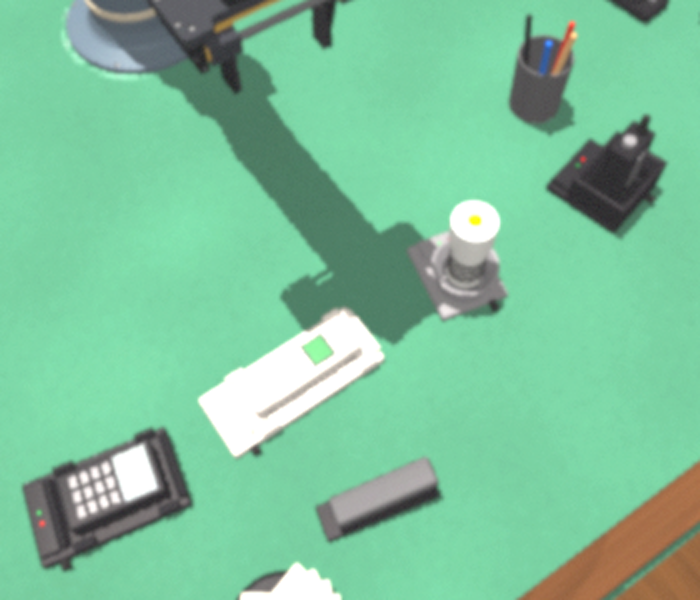

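Run:
```python
import cv2
t=cv2.imread("pics/t20.png");s=cv2.imread("pics/s20.png")
A=cv2.resize(t[145:215,115:165],None,fx=5.5,fy=5.5,interpolation=cv2.INTER_CUBIC)
B=cv2.resize(t[145:215,205:260],None,fx=5.5,fy=5.5,interpolation=cv2.INTER_CUBIC)
import numpy as np
C=cv2.resize(s[130:200,360:440],None,fx=5.5,fy=5.5,interpolation=cv2.INTER_CUBIC)[:385]
h=np.hstack([A,B]);cv2.imwrite("pics/c1.png",cv2.convertScaleAbs(h,alpha=1.8))
cv2.imwrite("pics/c2.png",cv2.convertScaleAbs(np.hstack([cv2.resize(s[130:240,300:440],None,fx=5.5,fy=5.5,interpolation=cv2.INTER_CUBIC)]),alpha=1.8))
cv2.imwrite("pics/c3.png",cv2.convertScaleAbs(cv2.resize(t[155:215,270:435],None,fx=4.8,fy=4.8,interpolation=cv2.INTER_CUBIC),alpha=1.1))
```

```text
(no output)
```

View pics/c1.png

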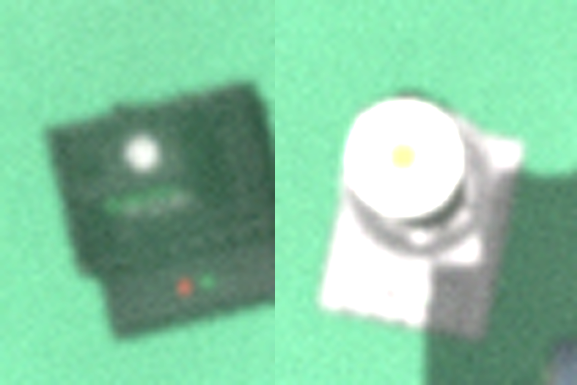

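View pics/c2.png

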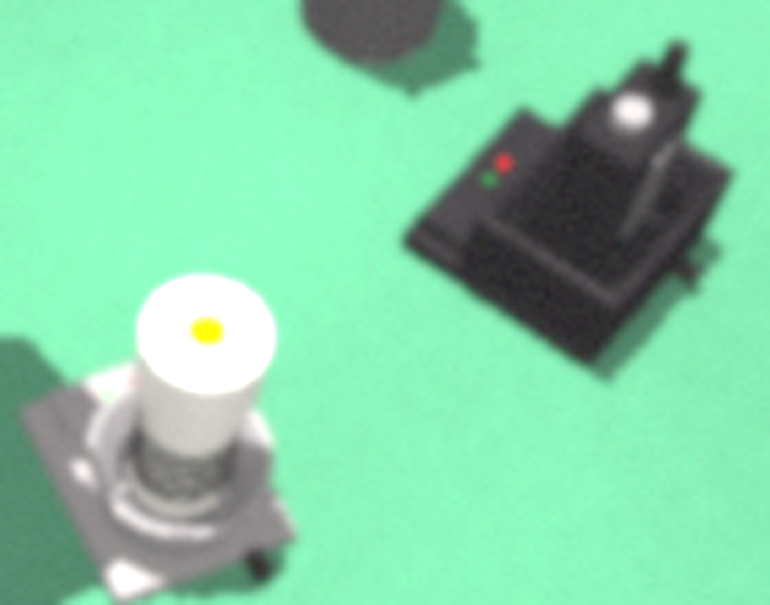

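View pics/c3.png

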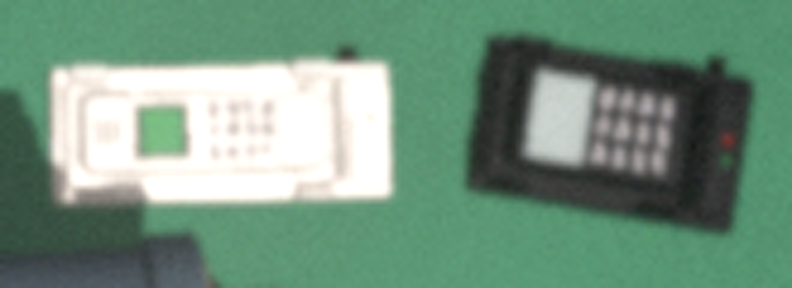

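Run:
```python
from h import *
T=cal("t20");S=cal("s20")
def tri(pt,ps):
    f=lambda X:np.r_[(proj(T,X)-pt).ravel(),(proj(S,X)-ps).ravel()]
    r=least_squares(f,[.6,.2,.1]);return r.x.round(4),r.fun.round(1)
k=tri(un((115,145),5.5,[(142,154)])[0],un((300,130),5.5,[(631,111)])[0]);print('knob',k)
t=tri(un((205,145),5.5,[(402-275,157)])[0],un((300,130),5.5,[(206,331)])[0]);print('torch top (exp z .14)',t)
# initial refs
print('torch initial',tri(un((265,150),4.7,[(49,425)])[0],un((80,120),2.4,[(404,108)])[0]))
print('knob initial',tri(un((265,150),4.7,[(400,423)])[0],un((80,120),2.4,[(223,221)])[0]))
u=lambda p:un((270,155),4.8,p)
# handset screen & reader outer in charger
print('reader screen c',raypt(T,u([(557,118)])[0],.034),'reader pocket .6045,-.329')
```

```text
knob (array([0.6124, 0.3419, 0.1217]), array([-0.2, -0.2, -0.3,  0. ]))
torch top (exp z .14) (array([0.6091, 0.1184, 0.1415]), array([-0.3, -0.2, -0.3,  0. ]))
torch initial (array([ 4.421e-01, -2.000e-04,  1.316e-01]), array([-0.6, -0.3, -0.6,  0.1]))
knob initial (array([ 0.4436, -0.1914,  0.1099]), array([-0.7, -0.3, -0.6,  0.1]))
reader screen c [ 0.60904348 -0.30570982  0.034     ] reader pocket .6045,-.329
```

Run:
```python
from h import *
s=manip.read_state();print(s['t'],s['position'],np.abs(s['joint_vel']).max(),s['width'])
print(manip.sign_off())
```

```text
31.15 [ 0.45113247 -0.01023069  0.33630419] 0.00826504969647961 1.000023713944431
the job is handed in; nothing more can be done
None
```

All four items are on their own chargers and released, and I handed the job in at t ≈ 31 s of the 134 s allowed. The hand-in itself reports no verdict.

- **Handset and reader:** each lies flat and keys up, the right way round, between the lips of its pocket in the last overhead picture. I judged their seating from the grip heights at release, which matched the pocket floors, and from the pictures. I did not measure their heights separately.
- **Radio:** upright and facing the right way. Its knob sits 12 mm higher than at the start, matching the pocket floor, and its centre is within about 3 mm of the pocket centre.
- **Torch:** upright, with its top 10 mm higher than at the start, matching the cup floor, and about 2 mm from the cup axis.
- **Pen cup:** still standing where it was, and not touched.
- **Arm:** parked well clear of everything; measured wrist forces were only a few newtons.

**Disagreements:** the overhead and wrist cameras differed by 2–6 mm on the charger positions. I steered between the two estimates and corrected each item against its pocket before letting go. No check failed.

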